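# Put the lifting shoe under the transport case

## Robot

A 6-joint arm with a two-finger parallel gripper is mounted at the origin on a cart in front of the work surface, level with it; the furniture and walls round the work are solid. World frame = base frame: x ahead of the robot, y to its left, z up, the work surface at z = 0. Lengths are in m, angles in rad, forces in N, time in s.
With the tool pointing down it reaches from about 0.325 to 0.9 m from the base axis. Payload 3.5 kg.
Tool frame: the origin (TCP) lies at the very end of the fingers, on their centre line; the grasp point (between the pads) lies 19 mm behind it (bot.tcp_to_grasp is the distance from the TCP to the grasp point, in m); z points along the fingers, y is the line along which they close (so a half turn about z gives the same grasp; the last joint's range is limited). The gripper opens to 85 mm and grips with 20 to 120 N. Pads are 22 mm wide; open, the fingers measure 114 mm over their backs; the gripper's body (76 mm by 85 mm) begins 54 mm behind the grasp point. The pads swing forward as they close: fully open they stand 13 mm farther back than shut.
Start: joints at [-1.211, 0.276, -0.026, 1.268, 0, 1.467], TCP at [0.279, -0.559, 0.231] pointing down, gripper open.
Joint ranges: [-3.12, 3.12], [-0.85, 1.88], [-1.08, 1.24], [-1.95, 2.15], [-1.57, 1.53], [-3.14, 3.14]. Speed limits (rad/s): [2.57, 2.57, 3.14, 3.14, 3.14, 3.14].

## Interface

Orientations are given as a unit quaternion [x, y, z, w].
In Python, from plant import state, eyes, workorder, bot gives the robot as it stands. The module is installed in compiled form; this text tells all that it offers.
- The arm moves only by the tool jog_arm, never from a script. Its argument "motion" is one flat list of numbers, 4 for each row, row after row: the shift along the tool's x, y, z in units of 0.15 m (1.0 is 0.15 m), then the turn about the tool's z in units of 60 degrees (1.0 is 60 degrees). A call has exactly 8 rows; each row is the pose to reach, as a shift and turn from the pose commanded when the call began, along the tool's axes at that moment; what a row does not reach only later rows make up. A row lasts 1/12 s, in which the tool goes at most 41.7 mm and 7.16 degrees, less where a joint would pass 70% of its speed; a pose out of reach is approached as far as the arm can. A call with a number of a shift or a turn outside -1 to 1 is refused whole. A call with a gripper value outside its range is refused whole. "gripper" is the finger opening in mm, from 0 to 85.4, set as the call begins (left out, the last holds). The fingers move at their own pace and stop on an object; the grip force is fixed at half the most. Time passes only in rows, so rows that repeat a pose let the fingers close, or fill a call up. It gives the time, the measured TCP pose, the force, the opening and the grip force at its end, in the units of the state.
- state(): the state, without advancing time (a new reading comes with each control period).
- eyes.grab_frame(name): name is "scene" or "top" or "wrist"; returns a dict with "frame" (480x640x3 uint8, blue, green, red), "fov_y" (degrees; the focal length in pixels is half the picture's height over the tangent of half this angle, whatever the lens; pixels are square), "cx", "cy" (the principal point, pixels), "k1" (the pictures are not rectified: a ray, as slopes to the right and down, at radius r is drawn at 1 + k1 r^2 times it, then the intrinsics apply), "R" (3x3) and "t" (3): a world point X has camera coordinates R X + t. Camera axes: x right, y down, z forward; pixel columns grow to the right and rows downward; lengths in m; the calibration is good to about 2 mm. A picture is of the moment at which its call begins. There is no depth.
- workorder.job_done(): hands the job in; it is judged then, once.
The state is a dict: "time": time; "joint_positions": joint angles; "qvel": joint speeds; "joint_efforts": joint torques, N m; "position": TCP position; "ee_rot": TCP orientation; "wrist_force": force on the tool from outside, world axes, zero at the start; "torque": the same for the moment, N m; "finger_gap": finger opening in m; "finger_force": force on a finger pad.
Only numpy, scipy, OpenCV 4.12 (cv2) and the standard library are available. Lean on these libraries where they do the work, as an engineer would, in place of code of your own. Each camera call takes 0.05 s, during which the arm holds its last target. There are 200 camera calls.

## Task

Get the transport case ready for lifting: first clear every wooden offcut lying in front of it into the grey tray. Then tip the case back until it leans by itself on the sloping rest, and while it leans there slide the blade of the lifting shoe under its front from the open side, square and central and about halfway in; then let the case down so it stands on the blade with its rear edge still at the foot of the rest. Last, press the right-hand key of the two-key bank fully down to flag the case as ready, and leave the oil can, tape roll and wrench where they are.

Things in the scene. Friction and masses are not known exactly. Their poses are not given: they have to be found in the camera images.
- rest: Fixed tilt rest: two wooden rails (124 mm long, at y = +-45 mm) leaning back 40 degrees from upright, on steel feet; 125 mm deep, 100 mm high. Origin on the bench, mid heel line (foot of the sloping face); +x points back under the slope, -x is the open front where the offcuts lie, z up. The case stands just in front, its rear lower edge within 5 mm of the heel line.
- case: Plywood case with metal corners, 90 (x) x 130 (y) x 150 mm (z), about 0.9 kg, loose. Origin at the centre of its underside; -x is its front (two latches), +x its rear, turned to the rest. It balances at about 30 degrees of backward tilt about its rear lower edge; beyond that it falls onto the rest and leans there stably at 40 degrees, its front lower edge 58 mm above the bench.
- case_handle (a point): Middle of the round handle bar on top of the case: bar 12 mm thick, along the case's y, 100 mm between the centres of its two posts, its centre 40 mm above the top face (190 mm above the underside, midway between front and rear). Pinched across, the bar can turn between the fingers while the case tilts.
- shoe: Lifting shoe, loose, 0.4 kg: flat steel blade 140 mm long (x) x 90 mm wide (y) x 4 mm thick with an upright dark wooden grip on its rear part. Origin at the centre of the blade's underside, +x towards the blade's free tip, z up.
- shoe_tip (a point): Middle of the blade's tip edge, at its underside: 70 mm along +x from the shoe's origin.
- shoe_grip (a point): Point in the upright grip to take it by, 55 mm above the blade's underside and 42 mm behind the shoe's origin (-x). The grip is a board 50 mm long (along shoe x), 14 mm thick (along shoe y), its top 70 mm above the underside; its front edge is 87 mm behind the blade tip.
- tray: Fixed open grey tray, outside 150 mm (x) x 230 mm (y) x 45 mm high, walls and floor about 4 mm. Origin at the centre of its underside.
- offcut_1: Pale pine offcut 42 x 90 x 30 mm (x, y, z: long along its y), loose, light, plain block; origin at the centre of its underside. May be absent (None).
- offcut_2: Pale pine offcut 42 x 90 x 30 mm (x, y, z: long along its y), loose, light, plain block; origin at the centre of its underside. May be absent (None).
- offcut_3: Darker timber offcut 34 x 110 x 22 mm (x, y, z: long along its y), loose, light, plain block; origin at the centre of its underside. May be absent (None).
- key_bank: Fixed grey box with two black keys on top, 80 x 110 x 36 mm; origin at the centre of its underside; its front (-x) faces the robot, +y is left as the robot sees it. Keys at y = +22 (left) and -22 mm (right), each cap 46 x 30 mm (x, y). Interlocked: one is always down; pressing the other makes it pop up. Keys stay where they are left.
- key_left (a joint): Left key, 0 = up, 0.009 m = fully down. It is down at the start.
- key_right (a joint): Right key, 0 = up, 0.009 m = fully down. Up at the start. Moves under about 3 N.
- key_right_top (a point): Centre of the right key's cap top: 52 mm above the bench when up, 43 mm when down. Press straight down.
- oil_can: Green oil can with a thin curved spout, 180 mm high, standing; a bystander.
- tape_roll: Small black roll of tape, about 57 mm across, 19 mm high, lying flat; a bystander.
- wrench: Steel combination wrench, 208 mm long (its y), 11 mm high, lying near the robot's edge of the bench; a bystander.
Mind the look-alikes: they are no part of the job. Leave any turquoise look-alike of the offcut_1 alone.

How it is judged:
By the outcome, as a careful person would: the job done as asked, in the order asked, and still so for the second after the job is handed in, with the robot touching nothing.
Of offcut_1, offcut_2, offcut_3 only 2 to 3 are there at a start; the rules pass over those that are not, and their reading is None.
At some moment in a run one of offcut_1, offcut_2, offcut_3, shoe may be knocked a few centimetres aside while the robot is not near it.
Once in a run the grip may slacken for a moment while it holds something.
It also fails if it takes over 200 s, if anything falls off the work surface, if the arm or the gripper's body presses on something with over 40 N, if the wrist force passes 120 N, or if a joint passes its speed limit or range.

## Working session

There is one attempt and no reset: what is moved stays moved. The work goes in short steps, Python scripts to look and compute and a tool call to move; the robot and the scene stay as the last step left them, time stands still between calls to the robot, and variables do not carry over. Pictures are saved under pics/ and viewed, at most 14 in all, crops included, and the job is handed in when it is done.

Besides the shell and the picture viewer there is one more tool, called by a JSON object that holds its "api" and its "payload", one argument or row to a line. jog_arm: Moves the arm, as the interface text tells. Its arguments: {"type":"object","properties":{"motion":{"type":"array"},"gripper":{"type":"number"}},"required":["motion"]}

```bash
mkdir -p pics
cat > h.py <<'E'
import numpy as np, cv2
from plant import state, eyes, workorder, bot
def grab(n,save=None):
    f=eyes.grab_frame(n)
    if save: cv2.imwrite('pics/'+save,f['frame'])
    return f
def K(f):
    fl=240/np.tan(np.radians(f['fov_y'])/2); return fl
def ray(f,u,v):
    fl=K(f); d=np.array([(u-f['cx'])/fl,(v-f['cy'])/fl]); s=d.copy()
    for _ in range(30): s=d/(1+f['k1']*(s@s))
    R=np.array(f['R']);t=np.array(f['t'])
    return -R.T@t, R.T@np.array([s[0],s[1],1.])
def onz(f,u,v,z):
    o,d=ray(f,u,v); return o+d*(z-o[2])/d[2]
def proj(f,X):
    c=np.array(f['R'])@np.array(X)+np.array(f['t']); s=c[:2]/c[2]; s=s*(1+f['k1']*(s@s))
    return s*K(f)+[f['cx'],f['cy']]
E
python3 - <<'E'
from h import *
np.set_printoptions(precision=4,suppress=True)
s=state()
for k,v in s.items(): print(k,np.array(v))
print(bot.tcp_to_grasp,[a for a in dir(bot) if a[0]!='_'])
for n in('top','scene','wrist'):
    f=grab(n,n+'0.png'); print(n,f['fov_y'],f['k1'],f['cx'],f['cy'],-np.array(f['R']).T@f['t'])
E
```

```text
time 0.0
joint_positions [-1.2114  0.2772 -0.0279  1.268   0.      1.4674]
qvel [-0.0001  0.0006 -0.002  -0.0008 -0.0001  0.001 ]
joint_efforts [  0.0012 -44.5505  29.5202   0.0164  -0.      -0.    ]
position [ 0.2788 -0.5585  0.2302]
ee_rot [ 0.9733  0.2293 -0.0001 -0.0011]
wrist_force [-0.2481 -0.2394 -0.2827]
torque [0.0211 0.0312 0.0143]
finger_force 0.0
finger_gap 0.08536832047131931
0.0187 ['PlanningError', 'tcp_to_grasp']
top 52.84335414362369 -0.08825749975078999 317.9868554212912 235.65676782568903 [ 0.3828 -0.028   1.2956]
scene 46.26762532028792 -0.12934841570040131 327.6994664286378 235.40908584007616 [-0.1774 -1.0613  0.7476]
wrist 70.83899985731965 -0.004175056059200791 317.99855031832874 247.0859073546843 [ 0.3423 -0.5273  0.3736]
```

View pics/top0.png

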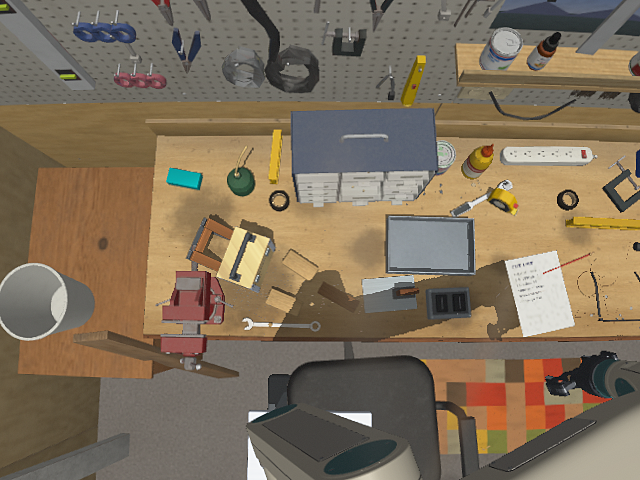

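View pics/scene0.png

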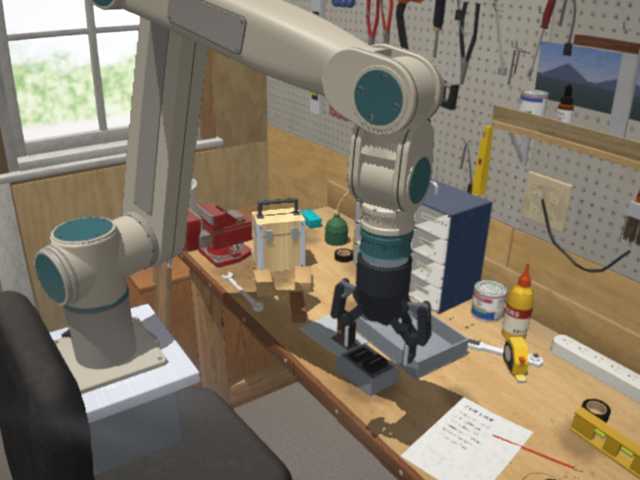

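Top view: the case and rest are near (235,255), opening to the right. Offcuts at (299,264), (280,298) and (338,295, dark), shoe at (395,293), keys at (450,303), tray at (430,244). The turquoise look-alike is at (184,178).

Run:
```python
import cv2,numpy as np
a=cv2.imread('pics/top0.png')[205:345,180:340]
g=lambda a:(255*(a/255.)**.6).astype('uint8')
cv2.imwrite('pics/c1.png',g(cv2.resize(a,None,fx=4.2,fy=4.2,interpolation=cv2.INTER_CUBIC)))
a=cv2.imread('pics/top0.png')[205:345,310:490]
cv2.imwrite('pics/c2.png',g(cv2.resize(a,None,fx=4.2,fy=4.2,interpolation=cv2.INTER_CUBIC)))
```

```text
(no output)
```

View pics/c1.png

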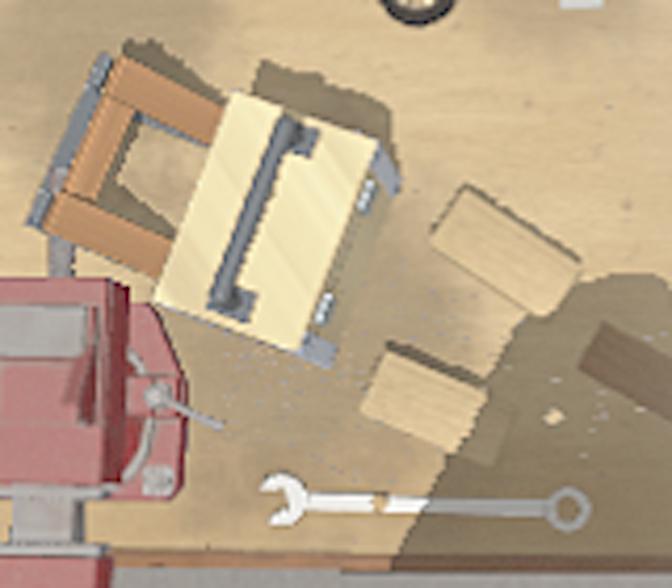

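View pics/c2.png

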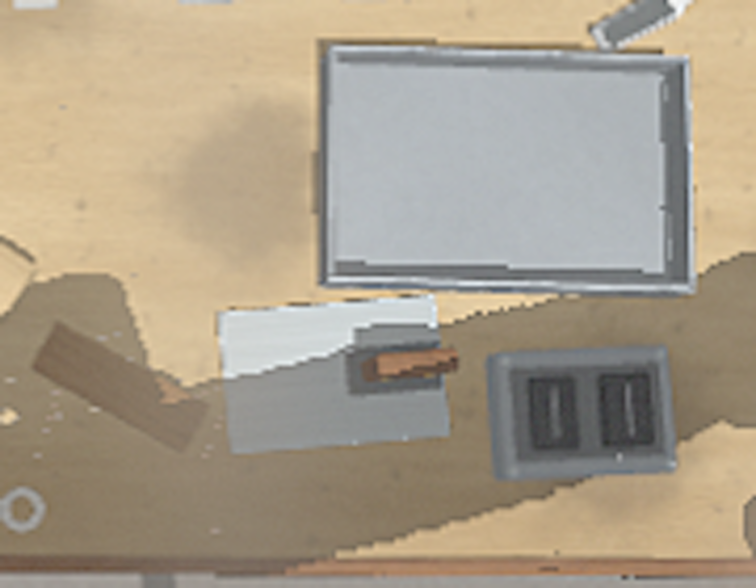

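Case top-face corners (c1 crop) are about (235,92), (378,140), (300,350), (158,303), with the handle bar from (290,130) to (228,300). The offcut, shoe blade, key and tray corners are also readable, so I'll convert them all to world positions.

```bash
cat > m0.py <<'E'
from h import *
np.set_printoptions(precision=4,suppress=True)
f=grab('top')
def P(o,pts,z): return np.array([onz(f,o[0]+(u+.5)/4.2-.5,o[1]+(v+.5)/4.2-.5,z)[:2] for u,v in pts])
A=(180,205);B=(310,205)
def rep(n,o,pts,z):
    p=P(o,pts,z); r=cv2.minAreaRect((p*1000).astype('float32'))
    l=[np.linalg.norm(p[i]-p[(i+1)%len(p)]) for i in range(len(p))]
    e=[np.degrees(np.arctan2(*(p[(i+1)%len(p)]-p[i])[::-1])) for i in range(len(p))]
    print(n,p.mean(0),'len',np.array(l),'ang',np.array(e))
rep('o_A',A,[(465,187),(580,260),(545,318),(430,232)],.03)
rep('o_B',A,[(388,352),(488,392),(465,452),(360,410)],.03)
rep('o_C',B,[(60,322),(210,405),(185,452),(35,365)],.022)
rep('case',A,[(235,92),(378,140),(300,350),(158,303)],.15)
rep('handle',A,[(288,128),(222,300)],.19)
rep('shoe',B,[(219,313),(435,295),(449,434),(232,452)],.004)
rep('grip',B,[(378,350),(456,347),(459,368),(378,377)],.07)
rep('tray',B,[(322,42),(690,58),(694,292),(322,286)],.045)
rep('bank',B,[(488,355),(667,345),(675,468),(497,480)],.036)
rep('keyL',B,[(530,376),(573,376),(578,447),(536,450)],.043)
rep('keyR',B,[(600,374),(648,372),(655,443),(606,447)],.052)
E
python3 m0.py
```

```text
o_A [0.5292 0.0288] len [0.0861 0.0424 0.0904 0.0359] ang [-122.002   149.5454   53.8135  -36.7442]
o_B [0.4337 0.0768] len [0.0672 0.0395 0.0703 0.0397] ang [-111.0407  159.8181   69.0922  -24.6279]
o_C [ 0.4451 -0.0743] len [0.1069 0.0331 0.1078 0.0311] ang [-118.5199  151.8042   60.4264  -29.7151]
case [0.5305 0.1591] len [0.088  0.1275 0.0858 0.1286] ang [-108.161   161.2013   72.6101  -17.8454]
handle [0.5291 0.1597] len [0.1015 0.1015] ang [160.9466 -19.0534]
shoe [ 0.4549 -0.2093] len [0.1389 0.0884 0.1381 0.0881] ang [ -84.8716 -175.4114   94.9775    5.0946]
grip [ 0.4592 -0.2509] len [0.0474 0.0127 0.0495 0.0162] ang [ -87.5093 -173.0728   96.5574   -0.9464]
tray [ 0.5809 -0.3148] len [0.2347 0.1489 0.2326 0.1544] ang [-91.972  178.3569  89.3936  -0.8466]
bank [ 0.43   -0.3589] len [0.113  0.076  0.1115 0.0769] ang [ -86.6362 -178.3413   93.8291    2.8001]
keyL [ 0.4295 -0.3397] len [0.0268 0.0435 0.0262 0.0454] ang [ -89.8014 -177.6347   94.1186    3.1572]
keyR [ 0.4312 -0.3827] len [0.0299 0.0434 0.0305 0.0445] ang [ -87.5003 -176.3045   94.6145    2.9381]
```

```bash
cat >> h.py <<'E'
def yaw():
    x,y,z,w=state()['ee_rot']; return np.degrees(np.arctan2(2*(x*y+z*w),1-2*(y*y+z*z)))
def plan(*wps):
    """wps: (x,y,z,toolx yaw deg); prints end shift/turn (units) for each call"""
    p=np.array(state()['position']);a=yaw()
    print('from',p.round(4),round(a,2))
    for w in wps:
        q=np.array(w[:3]);b=w[3]
        for _ in range(8):
            da=(b-a+180)%360-180; d=q-p
            c,s=np.cos(np.radians(a)),np.sin(np.radians(a))
            loc=np.array([c*d[0]+s*d[1], s*d[0]-c*d[1], -d[2]])
            k=max(np.abs(loc).max()/.15,abs(da)/55,1e-9); n=max(1,int(np.ceil(k-1e-3)))
            l=np.round(loc/.15/n,3); t=round(-da/60/n,3)
            print(w,'[%g, %g, %g, %g]'%(*l,t))
            g=l*.15; p=p+[c*g[0]+s*g[1], s*g[0]-c*g[1], -g[2]]; a=a-t*60
            if n==1: break
E
python3 - <<'E'
from h import *
import os
f=grab('top')
for u,v in [(285,500),(400,505),(570,508)]: print('wrench',onz(f,180+u/4.2,205+v/4.2,.008))
plan((.445,-.074,.12,61),(.445,-.074,.003,61))
E
```

```text
wrench [0.37093292 0.16450637 0.008     ]
wrench [0.36878478 0.09207199 0.008     ]
wrench [ 0.36809024 -0.01448917  0.008     ]
from [ 0.2789 -0.5589  0.2307] 26.51
(0.445, -0.074, 0.12, 61) [0.811, -0.799, 0.246, -0.192]
(0.445, -0.074, 0.12, 61) [0.955, -0.622, 0.246, -0.191]
(0.445, -0.074, 0.12, 61) [0.53, -0.209, 0.123, -0.096]
(0.445, -0.074, 0.12, 61) [0.548, -0.156, 0.123, -0.096]
(0.445, -0.074, 0.003, 61) [-0, 0, 0.78, 0]
```

{"api": "jog_arm", "payload": {
  "motion": [0.4,-0.4,0.12,-0.1,0.81,-0.8,0.246,-0.19,0.81,-0.8,0.246,-0.19,0.81,-0.8,0.246,-0.19,0.81,-0.8,0.246,-0.19,0.81,-0.8,0.246,-0.19,0.81,-0.8,0.246,-0.19,0.81,-0.8,0.246,-0.19],
  "gripper": 70
}}

```text
time: 0.92
position: [0.3344, -0.3994, 0.1951]
ee_rot: [0.946, 0.325, 0.0, 0.001]
wrist_force: [-0.3, -0.5, -0.4]
finger_gap: 0.0701
finger_force: 0.0
```

{"api": "jog_arm", "payload": {
  "motion": [0.3,-0.2,0.1,-0.1,0.955,-0.62,0.246,-0.19,0.955,-0.62,0.246,-0.19,0.955,-0.62,0.246,-0.19,0.955,-0.62,0.246,-0.19,0.955,-0.62,0.246,-0.19,0.955,-0.62,0.246,-0.19,0.955,-0.62,0.246,-0.19]
}}

```text
time: 1.58
position: [0.3908, -0.2386, 0.1584]
ee_rot: [0.909, 0.416, 0.0, 0.001]
wrist_force: [0.6, -0.5, 0.8]
finger_gap: 0.0703
finger_force: 0.0
```

{"api": "jog_arm", "payload": {
  "motion": [0.3,-0.1,0.1,-0.1,1.0,-0.35,0.2,-0.2,1.0,-0.35,0.2,-0.2,1.0,-0.35,0.2,-0.2,1.0,-0.35,0.2,-0.2,1.0,-0.35,0.2,-0.2,1.0,-0.35,0.2,-0.2,1.0,-0.35,0.2,-0.2]
}}

```text
time: 2.25
position: [0.4485, -0.0902, 0.128]
ee_rot: [0.861, 0.509, 0.0, 0.001]
wrist_force: [-0.4, -1.5, 0.2]
finger_gap: 0.0701
finger_force: 0.0
```

Run:
```python
from h import *
f=grab('wrist','w1.png'); 
for n,c in dict(A=(.529,.029,.03),B=(.43,.067,.03),C=(.445,-.074,.022)).items(): print(n,proj(f,c))
plan((.445,-.074,.12,61))
```

```text
A [338.85103715  29.29604694]
B [174.29965897  54.89773988]
C [303.53839413 229.26617649]
from [ 0.4483 -0.0901  0.128 ] 61.14
(0.445, -0.074, 0.12, 61) [0.083, -0.071, 0.053, 0.002]
```

View pics/w1.png

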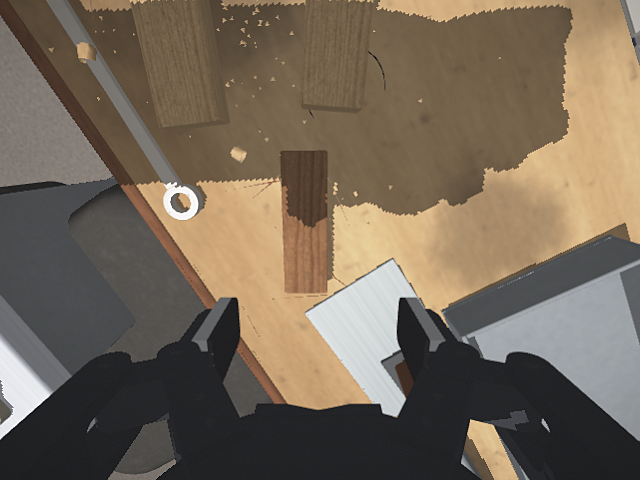

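The wrist view shows offcut C with top-face corners (280,151), (327,151), (328,292), (285,292). The end edges of B are at (160,126)-(227,122) and of A at (303,105)-(363,109).

Run:
```python
from h import *
np.set_printoptions(precision=4,suppress=True)
f=grab('wrist')
Q=lambda L,z:np.array([onz(f,*q,z)[:2] for q in L])
ang=lambda v:np.degrees(np.arctan2(v[1],v[0]))
c=Q([(280,151),(327,151),(328,292),(285,292)],.022); print('C',c.mean(0),ang(c[0]-c[3]),ang(c[1]-c[2]),np.linalg.norm(c[0]-c[3]),np.linalg.norm(c[0]-c[1]))
for n,L in dict(B=[(160,126),(227,122),(135,0),(210,0)],A=[(303,105),(363,109),(309,0),(377,10)]).items():
    e=Q(L,.03); d=ang(e[2]-e[0]),ang(e[3]-e[1]); a=np.radians(np.mean(d)); print(n,d,np.linalg.norm(e[0]-e[1]),(e[0]+e[1])/2+.045*np.array([np.cos(a),np.sin(a)]))
plan((*c.mean(0),.05,61),(*c.mean(0),.002,61))
```

```text
C [ 0.4472 -0.0721] 61.52862511059398 62.06010942790845 0.10855104962635487 0.033406690334436905
B (np.float64(65.8949031106874), np.float64(65.4498742786303)) 0.045514932647557266 [0.4353 0.0676]
A (np.float64(57.000675547868894), np.float64(54.64475541504597)) 0.04000741176523193 [0.5295 0.0279]
from [ 0.4482 -0.09    0.1279] 61.15
(np.float64(0.4472176123281397), np.float64(-0.07207716514581153), 0.05, 61) [0.101, -0.063, 0.519, 0.002]
(np.float64(0.4472176123281397), np.float64(-0.07207716514581153), 0.002, 61) [0, -0, 0.32, 0]
```

{"api": "jog_arm", "payload": {
  "motion": [0.1,-0.063,0,0,0.1,-0.063,0.2,-0.01,0.1,-0.063,0.4,-0.01,0.1,-0.063,0.55,-0.01,0.1,-0.063,0.7,-0.01,0.1,-0.063,0.8,-0.01,0.1,-0.063,0.835,-0.01,0.1,-0.063,0.835,-0.01]
}}

```text
time: 3.02
position: [0.4455, -0.0711, 0.0012]
ee_rot: [0.858, 0.514, -0.001, -0.001]
wrist_force: [-0.5, 0.1, -0.7]
finger_gap: 0.0704
finger_force: 0.0
```

{"api": "jog_arm", "payload": {
  "motion": [0,0,0,0,0,0,0,0,0,0,0,0,0,0,0,0,0,0,0,0,0,0,0,0,0,0,0,0,0,0,0,0],
  "gripper": 20
}}

```text
time: 3.68
position: [0.4487, -0.0712, 0.0038]
ee_rot: [0.858, 0.514, 0.001, 0.001]
wrist_force: [-0.2, -1.1, 6.5]
finger_gap: 0.0326
finger_force: 61.0
```

{"api": "jog_arm", "payload": {
  "motion": [0,0,-0.05,0,0,0,-0.15,0,0,0,-0.3,0,0,0,-0.45,0,0,0,-0.6,0,0,0,-0.7,0,0,0,-0.7,0,0,0,-0.7,0]
}}

```text
time: 4.35
position: [0.4476, -0.0707, 0.1083]
ee_rot: [0.858, 0.514, 0.001, 0.001]
wrist_force: [-0.2, -0.1, -0.6]
finger_gap: 0.0323
finger_force: 60.2
```

Run:
```python
from h import *
plan((.581,-.315,.12,0),(.581,-.315,.015,0))
```

```text
from [ 0.4476 -0.0707  0.1083] 61.93
(0.581, -0.315, 0.12, 0) [-0.509, 0.776, -0.039, 0.516]
(0.581, -0.315, 0.12, 0) [-0.038, 0.927, -0.039, 0.516]
(0.581, -0.315, 0.015, 0) [-0, -0, 0.7, 0]
```

{"api": "jog_arm", "payload": {
  "motion": [-0.05,0.08,0,0.05,-0.13,0.2,-0.02,0.13,-0.22,0.34,-0.04,0.22,-0.31,0.48,-0.04,0.31,-0.4,0.61,-0.04,0.4,-0.47,0.72,-0.04,0.48,-0.51,0.776,-0.04,0.516,-0.51,0.776,-0.04,0.516]
}}

```text
time: 5.02
position: [0.5138, -0.1944, 0.1117]
ee_rot: [0.964, 0.266, -0.001, -0.0]
wrist_force: [0.9, 0.7, 0.1]
finger_gap: 0.0324
finger_force: 60.2
```

{"api": "jog_arm", "payload": {
  "motion": [0,0.1,0,0.05,-0.01,0.24,-0.02,0.13,-0.02,0.4,-0.04,0.22,-0.03,0.57,-0.04,0.31,-0.03,0.73,-0.04,0.4,-0.04,0.86,-0.04,0.48,-0.04,0.927,-0.04,0.516,-0.04,0.927,-0.04,0.516]
}}

```text
time: 5.68
position: [0.58, -0.3159, 0.1177]
ee_rot: [1.0, -0.0, -0.001, -0.0]
wrist_force: [-1.1, 0.7, -0.9]
finger_gap: 0.0327
finger_force: 60.2
```

{"api": "jog_arm", "payload": {
  "motion": [0,0,0.1,0,0,0,0.25,0,0,0,0.4,0,0,0,0.55,0,0,0,0.65,0,0,0,0.7,0,0,0,0.7,0,0,0,0.7,0]
}}

```text
time: 6.35
position: [0.5793, -0.314, 0.0139]
ee_rot: [1.0, 0.001, -0.001, -0.001]
wrist_force: [0.2, 0.6, 0.4]
finger_gap: 0.0328
finger_force: 60.2
```

{"api": "jog_arm", "payload": {
  "motion": [0,0,0,0,0,0,0,0,0,0,0,0,0,0,0,0,0,0,-0.2,0,0,0,-0.4,0,0,0,-0.6,0,0,0,-0.7,0],
  "gripper": 60
}}

```text
time: 7.02
position: [0.582, -0.3166, 0.1241]
ee_rot: [1.0, -0.0, 0.003, 0.002]
wrist_force: [0.7, 0.1, 1.4]
finger_gap: 0.06
finger_force: 0.0
```

Run:
```python
from h import *
f=grab('top','t1.png')
a=f['frame'][205:345,180:490]
cv2.imwrite('pics/t1c.png',(255*(cv2.resize(a,None,fx=2.5,fy=2.5,interpolation=cv2.INTER_CUBIC)/255.)**.6).astype('uint8'))
print(state()['position'])
plan((.433,.067,.12,66),(.433,.067,.004,66))
plan((.5295,.0285,.12,56.5),(.5295,.0285,.004,56.5))
```

```text
[ 0.58347264 -0.31756123  0.12659317]
from [ 0.5835 -0.3176  0.1266] 0.0
(0.433, 0.067, 0.12, 66) [-0.334, -0.855, 0.015, -0.367]
(0.433, 0.067, 0.12, 66) [0.01, -0.917, 0.014, -0.366]
(0.433, 0.067, 0.12, 66) [0.353, -0.847, 0.015, -0.367]
(0.433, 0.067, 0.004, 66) [0, -0, 0.773, 0]
from [ 0.5835 -0.3176  0.1266] 0.0
(0.5295, 0.0285, 0.12, 56.5) [-0.12, -0.769, 0.015, -0.314]
(0.5295, 0.0285, 0.12, 56.5) [0.135, -0.767, 0.014, -0.314]
(0.5295, 0.0285, 0.12, 56.5) [0.375, -0.682, 0.015, -0.314]
(0.5295, 0.0285, 0.004, 56.5) [-0, 0, 0.773, 0]
```

View pics/t1c.png

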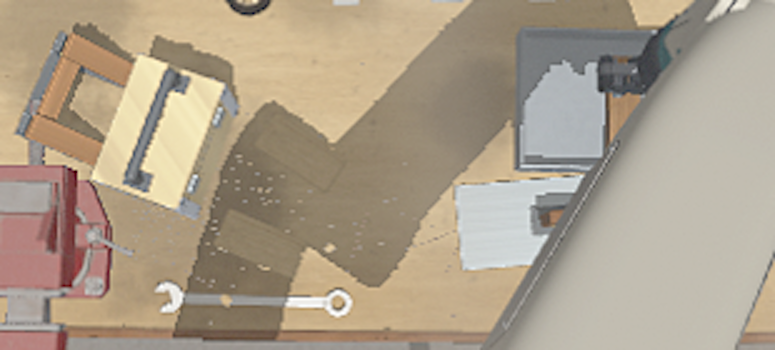

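C is in the tray and A, B and the shoe haven't moved. Next is A.

{"api": "jog_arm", "payload": {
  "motion": [-0.02,-0.2,0,-0.1,-0.12,-0.769,0.015,-0.314,-0.12,-0.769,0.015,-0.314,-0.12,-0.769,0.015,-0.314,-0.12,-0.769,0.015,-0.314,-0.12,-0.769,0.015,-0.314,-0.12,-0.769,0.015,-0.314,-0.12,-0.769,0.015,-0.314],
  "gripper": 70
}}

```text
time: 7.73
position: [0.5626, -0.2013, 0.1172]
ee_rot: [0.987, 0.163, 0.0, 0.0]
wrist_force: [-0.0, -0.3, 0.3]
finger_gap: 0.0702
finger_force: 0.0
```

{"api": "jog_arm", "payload": {
  "motion": [0.04,-0.25,0,-0.1,0.135,-0.767,0.015,-0.314,0.135,-0.767,0.015,-0.314,0.135,-0.767,0.015,-0.314,0.135,-0.767,0.015,-0.314,0.135,-0.767,0.015,-0.314,0.135,-0.767,0.015,-0.314,0.135,-0.767,0.015,-0.314]
}}

```text
time: 8.4
position: [0.5447, -0.086, 0.1149]
ee_rot: [0.947, 0.322, 0.0, 0.0]
wrist_force: [-0.4, 0.2, -0.0]
finger_gap: 0.0703
finger_force: 0.0
```

{"api": "jog_arm", "payload": {
  "motion": [0.1,-0.25,0,-0.1,0.24,-0.5,0.015,-0.2,0.375,-0.682,0.015,-0.314,0.375,-0.682,0.015,-0.314,0.375,-0.682,0.015,-0.314,0.375,-0.682,0.015,-0.314,0.375,-0.682,0.015,-0.314,0.375,-0.682,0.015,-0.314]
}}

```text
time: 9.07
position: [0.5264, 0.0296, 0.1126]
ee_rot: [0.881, 0.472, 0.0, 0.0]
wrist_force: [-0.3, 0.7, -0.2]
finger_gap: 0.0701
finger_force: 0.0
```

Run:
```python
from h import *
f=grab('wrist','w2.png')
print([proj(f,(x,y,.03)).round() for x,y in [(.5295,.0285),(.433,.067)]])
plan((.5295,.0285,.004,56.5))
```

```text
[array([322., 253.]), array([181., 281.])]
from [0.5264 0.0297 0.1126] 56.38
(0.5295, 0.0285, 0.004, 56.5) [0.005, 0.022, 0.724, -0.002]
```

View pics/w2.png

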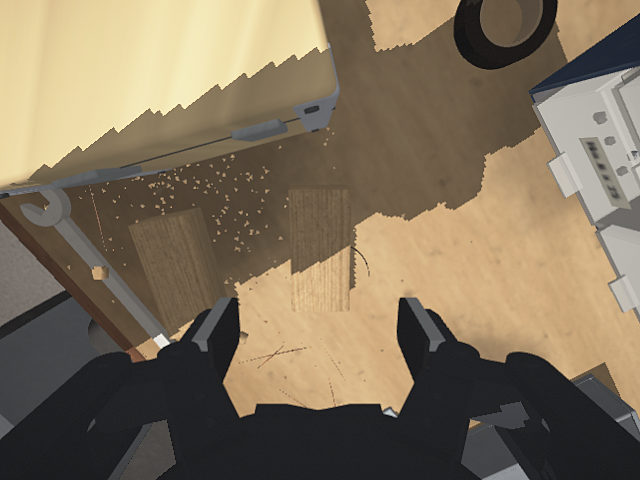

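Wrist view: A has corners (291,187) to (349,311) with its centre at (320,249), as predicted. B's far edge is at (130,222)-(200,208). Taking A now.

{"api": "jog_arm", "payload": {
  "motion": [0.01,0.015,0.1,0,0.01,0.015,0.25,0,0.01,0.015,0.4,0,0.01,0.015,0.55,0,0.01,0.015,0.65,0,0.01,0.015,0.72,0,0.01,0.015,0.72,0,0.01,0.015,0.72,0]
}}

```text
time: 9.78
position: [0.5286, 0.0305, 0.0043]
ee_rot: [0.881, 0.473, -0.0, -0.0]
wrist_force: [-0.1, 0.7, -0.3]
finger_gap: 0.0702
finger_force: 0.0
```

{"api": "jog_arm", "payload": {
  "motion": [0,0,0,0,0,0,0,0,0,0,0,0,0,0,0,0,0,0,0,0,0,0,0,0,0,0,0,0,0,0,0,0],
  "gripper": 28
}}

```text
time: 10.45
position: [0.5305, 0.0308, 0.0061]
ee_rot: [0.881, 0.473, 0.001, 0.001]
wrist_force: [0.2, 0.1, 6.2]
finger_gap: 0.0404
finger_force: 62.5
```

{"api": "jog_arm", "payload": {
  "motion": [0,0,-0.05,0,0,0,-0.15,0,0,0,-0.3,0,0,0,-0.45,0,0,0,-0.6,0,0,0,-0.7,0,0,0,-0.7,0,0,0,-0.7,0]
}}

```text
time: 11.12
position: [0.5292, 0.031, 0.1104]
ee_rot: [0.881, 0.473, 0.001, 0.001]
wrist_force: [0.3, -0.2, -0.5]
finger_gap: 0.041
finger_force: 61.9
```

Run:
```python
from h import *
plan((.581,-.250,.12,0),(.581,-.250,.015,0))
```

```text
from [0.5292 0.031  0.1104] 56.52
(0.581, -0.25, 0.12, 0) [-0.686, 0.661, -0.032, 0.471]
(0.581, -0.25, 0.12, 0) [-0.292, 0.906, -0.032, 0.471]
(0.581, -0.25, 0.015, 0) [0, 0, 0.7, -0]
```

{"api": "jog_arm", "payload": {
  "motion": [-0.06,0.06,0,0.04,-0.17,0.17,-0.03,0.12,-0.3,0.29,-0.03,0.21,-0.42,0.41,-0.03,0.29,-0.54,0.52,-0.03,0.37,-0.64,0.62,-0.03,0.44,-0.686,0.661,-0.03,0.471,-0.686,0.661,-0.03,0.471]
}}

```text
time: 11.78
position: [0.554, -0.1116, 0.1125]
ee_rot: [0.97, 0.242, -0.001, -0.0]
wrist_force: [-0.2, 0.9, -0.6]
finger_gap: 0.0409
finger_force: 61.8
```

{"api": "jog_arm", "payload": {
  "motion": [-0.03,0.09,0,0.04,-0.07,0.24,-0.03,0.12,-0.13,0.4,-0.03,0.21,-0.18,0.56,-0.03,0.29,-0.23,0.72,-0.03,0.37,-0.28,0.85,-0.03,0.44,-0.292,0.906,-0.03,0.471,-0.292,0.906,-0.03,0.471]
}}

```text
time: 12.45
position: [0.5807, -0.2512, 0.1181]
ee_rot: [1.0, -0.001, 0.0, 0.0]
wrist_force: [-0.2, -0.0, -1.1]
finger_gap: 0.0404
finger_force: 66.5
```

{"api": "jog_arm", "payload": {
  "motion": [0,0,0.1,0,0,0,0.25,0,0,0,0.4,0,0,0,0.55,0,0,0,0.65,0,0,0,0.7,0,0,0,0.7,0,0,0,0.7,0]
}}

```text
time: 13.12
position: [0.5804, -0.249, 0.0137]
ee_rot: [1.0, 0.001, -0.0, -0.0]
wrist_force: [-0.4, 0.8, -0.9]
finger_gap: 0.0408
finger_force: 66.7
```

{"api": "jog_arm", "payload": {
  "motion": [0,0,0,0,0,0,0,0,0,0,0,0,0,0,0,0,0,0,-0.2,0,0,0,-0.4,0,0,0,-0.6,0,0,0,-0.7,0],
  "gripper": 56
}}

```text
time: 13.78
position: [0.5824, -0.2513, 0.123]
ee_rot: [1.0, -0.0, 0.003, 0.001]
wrist_force: [0.7, -0.9, 0.8]
finger_gap: 0.056
finger_force: 0.0
```

Run:
```python
from h import *
f=grab('top','t2.png'); g=grab('wrist')
a=f['frame'][205:345,180:490]
m=(255*(cv2.resize(a,None,fx=2.5,fy=2.5,interpolation=cv2.INTER_CUBIC)/255.)**.6).astype('uint8')
w=cv2.resize(g['frame'],(310,232)); 
o=np.zeros((600,775,3),'uint8'); o[:350]=m; o[355:587,:310]=w
cv2.imwrite('pics/t2c.png',o)
plan((.433,.067,.12,66),(.433,.067,.004,66))
```

```text
from [ 0.5834 -0.2518  0.1232] -0.01
(0.433, 0.067, 0.12, 66) [-0.334, -0.708, 0.007, -0.367]
(0.433, 0.067, 0.12, 66) [-0.044, -0.782, 0.007, -0.367]
(0.433, 0.067, 0.12, 66) [0.252, -0.742, 0.007, -0.366]
(0.433, 0.067, 0.004, 66) [-0, -0, 0.774, -0]
```

View pics/t2c.png

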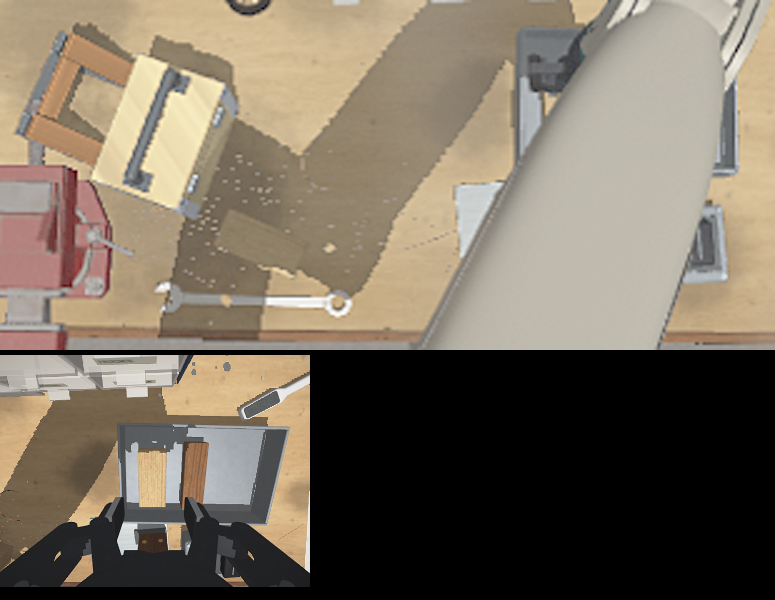

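Both C and A lie in the tray. B is unchanged, with corners in the crop at (228,208), (307,245), (295,278), (215,240). Moving on to B.

{"api": "jog_arm", "payload": {
  "motion": [-0.1,-0.2,0,-0.1,-0.334,-0.708,0.007,-0.367,-0.334,-0.708,0.007,-0.367,-0.334,-0.708,0.007,-0.367,-0.334,-0.708,0.007,-0.367,-0.334,-0.708,0.007,-0.367,-0.334,-0.708,0.007,-0.367,-0.334,-0.708,0.007,-0.367],
  "gripper": 62
}}

```text
time: 14.55
position: [0.5311, -0.145, 0.1174]
ee_rot: [0.982, 0.19, 0.0, 0.0]
wrist_force: [-0.5, -0.5, -0.0]
finger_gap: 0.062
finger_force: 0.0
```

{"api": "jog_arm", "payload": {
  "motion": [-0.01,-0.25,0,-0.1,-0.044,-0.782,0.007,-0.367,-0.044,-0.782,0.007,-0.367,-0.044,-0.782,0.007,-0.367,-0.044,-0.782,0.007,-0.367,-0.044,-0.782,0.007,-0.367,-0.044,-0.782,0.007,-0.367,-0.044,-0.782,0.007,-0.367]
}}

```text
time: 15.22
position: [0.4814, -0.0388, 0.1167]
ee_rot: [0.928, 0.374, 0.0, 0.0]
wrist_force: [0.3, 0.2, 0.1]
finger_gap: 0.0622
finger_force: 0.0
```

{"api": "jog_arm", "payload": {
  "motion": [0.08,-0.25,0,-0.1,0.16,-0.5,0.007,-0.2,0.252,-0.742,0.007,-0.366,0.252,-0.742,0.007,-0.366,0.252,-0.742,0.007,-0.366,0.252,-0.742,0.007,-0.366,0.252,-0.742,0.007,-0.366,0.252,-0.742,0.007,-0.366]
}}

```text
time: 15.88
position: [0.4311, 0.0677, 0.1156]
ee_rot: [0.84, 0.543, 0.0, 0.0]
wrist_force: [0.0, 0.5, -0.5]
finger_gap: 0.062
finger_force: 0.0
```

Run:
```python
from h import *
f=grab('top')
p=np.array([onz(f,180+u/2.5,205+v/2.5,.03)[:2] for u,v in [(228,208),(307,245),(295,278),(215,240)]])
print(p.mean(0),np.linalg.norm(p[0]-p[1]),np.linalg.norm(p[0]-p[3]))
g=grab('wrist','w3.png')
print([proj(g,(x,y,.03)).round() for x,y in [(.433,.067)]])
plan((.433,.067,.004,66))
```

```text
[0.4289223 0.0673004] 0.09137573656773451 0.03582595066488506
[array([321., 253.])]
from [0.4307 0.0678 0.1154] 65.85
(0.433, 0.067, 0.004, 66) [0.001, 0.016, 0.743, -0.003]
```

View pics/w3.png

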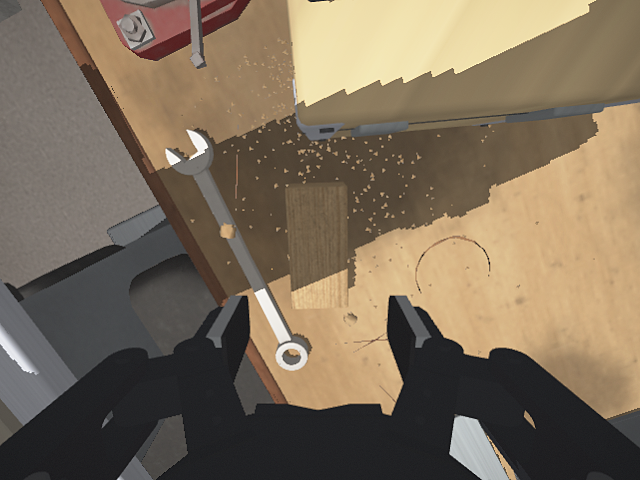

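B has corners (285,185), (347,182), (349,305), (294,308). The wrench passes close on the left, so I'll narrow the opening to 54 mm and go 5 mm ahead.

{"api": "jog_arm", "payload": {
  "motion": [0.035,0.01,0,0,0.035,0.01,0.1,0,0.035,0.01,0.25,0,0.035,0.01,0.4,0,0.035,0.01,0.55,0,0.035,0.01,0.68,0,0.035,0.01,0.73,0,0.035,0.01,0.73,0],
  "gripper": 54
}}

```text
time: 16.65
position: [0.4318, 0.0728, 0.0041]
ee_rot: [0.839, 0.544, -0.002, -0.001]
wrist_force: [0.7, 0.2, -0.2]
finger_gap: 0.0542
finger_force: 0.0
```

{"api": "jog_arm", "payload": {
  "motion": [0,0,0,0,0,0,0,0,0,0,0,0,0,0,0,0,0,0,0,0,0,0,0,0,0,0,0,0,0,0,0,0],
  "gripper": 28
}}

```text
time: 17.32
position: [0.434, 0.0729, 0.0064]
ee_rot: [0.839, 0.545, 0.0, 0.0]
wrist_force: [-0.5, -0.2, 4.3]
finger_gap: 0.0412
finger_force: 61.4
```

{"api": "jog_arm", "payload": {
  "motion": [0,0,-0.05,0,0,0,-0.15,0,0,0,-0.3,0,0,0,-0.45,0,0,0,-0.6,0,0,0,-0.7,0,0,0,-0.7,0,0,0,-0.7,0]
}}

```text
time: 17.98
position: [0.4342, 0.073, 0.1117]
ee_rot: [0.839, 0.545, 0.001, 0.001]
wrist_force: [0.7, 1.3, -0.7]
finger_gap: 0.0408
finger_force: 60.8
```

Run:
```python
from h import *
plan((.581,-.380,.12,0),(.581,-.380,.015,0))
```

```text
from [0.4342 0.073  0.1117] 66.0
(0.581, -0.38, 0.12, 0) [-0.787, 0.708, -0.019, 0.367]
(0.581, -0.38, 0.12, 0) [-0.464, 0.951, -0.018, 0.366]
(0.581, -0.38, 0.12, 0) [-0.038, 0.527, -0.009, 0.183]
(0.581, -0.38, 0.12, 0) [0.064, 0.525, -0.01, 0.184]
(0.581, -0.38, 0.015, 0) [0, 0, 0.7, -0]
```

{"api": "jog_arm", "payload": {
  "motion": [-0.07,0.06,0,0.04,-0.19,0.17,-0.02,0.1,-0.33,0.3,-0.02,0.16,-0.48,0.43,-0.02,0.22,-0.62,0.56,-0.02,0.29,-0.73,0.66,-0.02,0.35,-0.787,0.708,-0.02,0.367,-0.787,0.708,-0.02,0.367]
}}

```text
time: 18.65
position: [0.4824, -0.0797, 0.1126]
ee_rot: [0.928, 0.373, -0.001, -0.0]
wrist_force: [0.3, -0.3, -0.3]
finger_gap: 0.0408
finger_force: 60.9
```

{"api": "jog_arm", "payload": {
  "motion": [-0.04,0.09,0,0.04,-0.12,0.24,-0.02,0.1,-0.2,0.41,-0.02,0.16,-0.29,0.59,-0.02,0.22,-0.37,0.75,-0.02,0.29,-0.43,0.89,-0.02,0.35,-0.464,0.951,-0.02,0.366,-0.464,0.951,-0.02,0.366]
}}

```text
time: 19.32
position: [0.532, -0.2303, 0.1165]
ee_rot: [0.982, 0.191, 0.0, 0.0]
wrist_force: [-0.1, -0.2, -0.1]
finger_gap: 0.0409
finger_force: 60.9
```

{"api": "jog_arm", "payload": {
  "motion": [-0.01,0.09,0,0.04,-0.02,0.24,-0.02,0.1,-0.03,0.42,-0.02,0.16,-0.04,0.6,-0.02,0.22,-0.06,0.78,-0.02,0.29,-0.07,0.92,-0.02,0.35,-0.075,1.0,-0.02,0.367,-0.075,1.0,-0.02,0.367]
}}

```text
time: 19.98
position: [0.5777, -0.3729, 0.1195]
ee_rot: [1.0, 0.0, 0.0, -0.0]
wrist_force: [0.3, 0.1, -0.0]
finger_gap: 0.0416
finger_force: 60.9
```

{"api": "jog_arm", "payload": {
  "motion": [0,0.05,0.05,0,0,0.05,0.2,0,0,0.05,0.35,0,0,0.05,0.5,0,0,0.05,0.63,0,0,0.05,0.7,0,0,0.05,0.7,0,0,0.05,0.7,0]
}}

```text
time: 20.65
position: [0.5768, -0.3786, 0.0145]
ee_rot: [1.0, 0.001, -0.001, -0.001]
wrist_force: [-0.3, 0.1, -1.4]
finger_gap: 0.0407
finger_force: 60.8
```

{"api": "jog_arm", "payload": {
  "motion": [0,0,0,0,0,0,0,0,0,0,0,0,0,0,0,0,0,0,-0.2,0,0,0,-0.4,0,0,0,-0.7,0,0,0,-0.9,0],
  "gripper": 56
}}

```text
time: 21.32
position: [0.5774, -0.3801, 0.1524]
ee_rot: [1.0, -0.0, 0.0, 0.0]
wrist_force: [0.7, -0.6, 0.2]
finger_gap: 0.0563
finger_force: 0.0
```

Run:
```python
from h import *
f=grab('wrist','w4.png'); 
print(state()['position'])
plan((.529,.1595,.26,162),(.529,.1595,.175,162))
```

```text
[ 0.58125602 -0.38307118  0.16112178]
from [ 0.5813 -0.3831  0.1611] 0.0
(0.529, 0.1595, 0.26, 162) [-0.087, -0.904, -0.165, -0.675]
(0.529, 0.1595, 0.26, 162) [0.521, -0.744, -0.165, -0.675]
(0.529, 0.1595, 0.26, 162) [0.88, -0.228, -0.165, -0.675]
(0.529, 0.1595, 0.26, 162) [0.816, 0.399, -0.164, -0.675]
(0.529, 0.1595, 0.175, 162) [0, -0, 0.566, 0]
```

{"api": "jog_arm", "payload": {
  "motion": [-0.02,-0.25,-0.1,-0.1,-0.087,-0.904,-0.165,-0.3,-0.087,-0.904,-0.165,-0.5,-0.087,-0.904,-0.165,-0.675,-0.087,-0.904,-0.165,-0.675,-0.087,-0.904,-0.165,-0.675,-0.087,-0.904,-0.165,-0.675,-0.087,-0.904,-0.165,-0.675],
  "gripper": 50
}}

```text
time: 22.03
position: [0.5643, -0.2442, 0.1748]
ee_rot: [0.939, 0.345, 0.0, 0.0]
wrist_force: [-0.6, -0.1, 0.2]
finger_gap: 0.0499
finger_force: 0.0
```

{"api": "jog_arm", "payload": {
  "motion": [0.15,-0.2,-0.1,-0.1,0.521,-0.744,-0.165,-0.3,0.521,-0.744,-0.165,-0.5,0.521,-0.744,-0.165,-0.675,0.521,-0.744,-0.165,-0.675,0.521,-0.744,-0.165,-0.675,0.521,-0.744,-0.165,-0.675,0.521,-0.744,-0.165,-0.675]
}}

```text
time: 22.7
position: [0.5513, -0.1089, 0.1994]
ee_rot: [0.762, 0.648, 0.0, 0.0]
wrist_force: [0.5, -0.0, -0.8]
finger_gap: 0.05
finger_force: 0.0
```

{"api": "jog_arm", "payload": {
  "motion": [0.25,-0.06,-0.1,-0.1,0.88,-0.228,-0.165,-0.3,0.88,-0.228,-0.165,-0.5,0.88,-0.228,-0.165,-0.675,0.88,-0.228,-0.165,-0.675,0.88,-0.228,-0.165,-0.675,0.88,-0.228,-0.165,-0.675,0.88,-0.228,-0.165,-0.675]
}}

```text
time: 23.37
position: [0.5382, 0.0267, 0.224]
ee_rot: [0.491, 0.871, -0.0, -0.0]
wrist_force: [0.1, 0.8, 0.5]
finger_gap: 0.0505
finger_force: 0.0
```

Run:
```python
from h import *
f=grab('wrist'); t=grab('top')
print(proj(f,(.529,.1595,.196)),proj(f,(.577,.144,.196)),proj(f,(.481,.175,.196)))
o=np.zeros((600,800,3),'uint8'); w4=cv2.imread('pics/w4.png')
o[:360,:480]=cv2.resize(f['frame'],(480,360)); o[:240,480:]=cv2.resize(w4,(320,240))
a=t['frame'][220:330,200:465]
o[362:582,:530]=(255*(cv2.resize(a,None,fx=2,fy=2,interpolation=cv2.INTER_CUBIC)/255.)**.6).astype('uint8')
cv2.imwrite('pics/t3.png',o)
plan((.529,.1595,.26,162))
```

```text
[453.72386244  39.64757081] [513.43017772 129.35235393] [384.96797264 -63.2166964 ]
from [0.5381 0.0265 0.224 ] 121.25
(0.529, 0.1595, 0.26, 162) [0.789, 0.408, -0.24, -0.679]
```

View pics/t3.png

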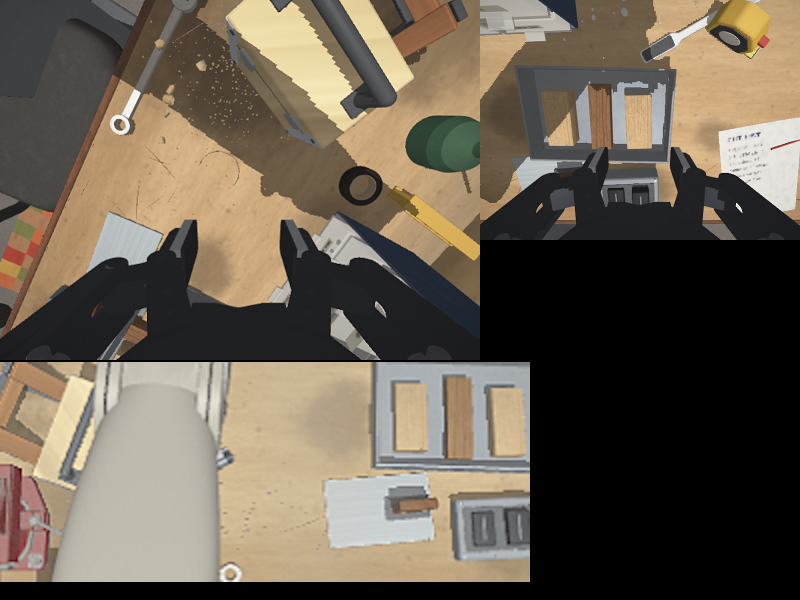

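All three offcuts are in the tray, and the handle and shoe are where I measured them. Next I take the handle.

{"api": "jog_arm", "payload": {
  "motion": [0.1,0.05,-0.1,-0.1,0.35,0.15,-0.24,-0.25,0.6,0.25,-0.24,-0.4,0.789,0.408,-0.24,-0.55,0.789,0.408,-0.24,-0.679,0.789,0.408,-0.24,-0.679,0.789,0.408,-0.24,-0.679,0.789,0.408,-0.24,-0.679]
}}

```text
time: 24.13
position: [0.5285, 0.1597, 0.26]
ee_rot: [0.157, 0.988, -0.0, -0.0]
wrist_force: [0.3, 0.4, -1.3]
finger_gap: 0.0501
finger_force: 0.0
```

Run:
```python
from h import *
f=grab('wrist','w5.png')
print([proj(f,q).round() for q in [(.529,.1595,.196),(.577,.144,.196),(.481,.175,.196)]])
plan((.529,.1595,.172,162))
```

```text
[array([318., 264.]), array([318., 333.]), array([318., 185.])]
from [0.5285 0.1594 0.26  ] 161.97
(0.529, 0.1595, 0.172, 162) [-0.003, 0.001, 0.586, -0.001]
```

View pics/w5.png

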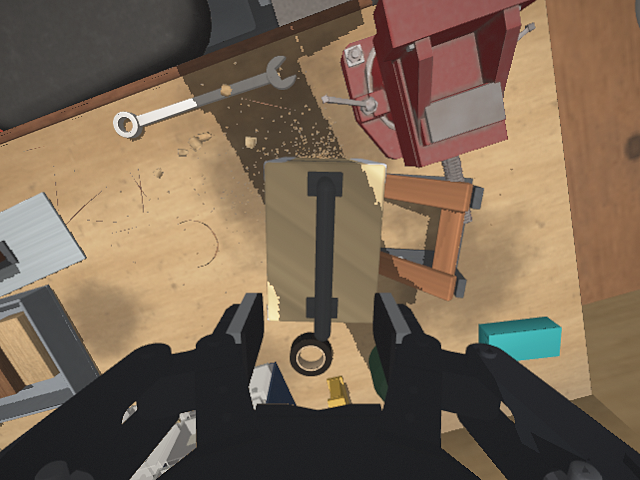

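The handle bar runs from (326,185) to (322,335). The case's top edges are x≈267 on the left and x≈382 on the right.

Run:
```python
from h import *
np.set_printoptions(precision=4,suppress=True)
f=grab('wrist'); im=f['frame']
ang=lambda v:np.degrees(np.arctan2(v[1],v[0]))
# bar edges by dark mask per row
g=cv2.cvtColor(im,cv2.COLOR_BGR2GRAY); pts=[]
for v in range(205,295,5):
    r=np.where(g[v,290:360]<75)[0]
    if len(r): pts.append((v,290+r.min(),290+r.max()))
P=np.array(pts); print(P[::3].tolist())
c=(P[:,1]+P[:,2])/2; k=np.polyfit(P[:,0],c,1)
a=onz(f,np.polyval(k,190),190,.19);b=onz(f,np.polyval(k,325),325,.19)
print('bar',a,b,ang((a-b)[:2]))
# case top side edges: strongest horizontal gradient (chroma)
hsv=im.astype(float); gx=np.abs(cv2.Sobel(cv2.GaussianBlur(g,(3,3),0),cv2.CV_32F,1,0))
for lo,hi,n in((255,280,'front'),(370,395,'rear')):
    e=np.array([(v,lo+gx[v,lo:hi].argmax()) for v in range(185,300,4)]); 
    med=np.median(e[:,1]); e=e[abs(e[:,1]-med)<6]; k=np.polyfit(e[:,0],e[:,1],1)
    p=onz(f,np.polyval(k,190),190,.15);q=onz(f,np.polyval(k,300),300,.15); print(n,len(e),np.polyval(k,245),p,q,ang((p-q)[:2]))
```

```text
[[205, 317, 334], [220, 317, 334], [235, 316, 333], [250, 316, 333], [265, 316, 332], [280, 316, 332]]
bar [0.486  0.1787 0.19  ] [0.5754 0.1476 0.19  ] 160.83631586387236
front 26 265.45643153526964 [0.4766 0.1345 0.15  ] [0.5609 0.1046 0.15  ] 160.46844471375042
rear 24 379.8633248730965 [0.5035 0.2176 0.15  ] [0.5891 0.1916 0.15  ] 163.12506436684245
```

{"api": "jog_arm", "payload": {
  "motion": [0,0.02,0.05,0.01,0,0.02,0.15,0.01,0,0.02,0.27,0.01,0,0.02,0.4,0.01,0,0.02,0.5,0.01,0,0.02,0.57,0.01,0,0.02,0.585,0.01,0,0.02,0.585,0.01]
}}

```text
time: 24.9
position: [0.5287, 0.1625, 0.1713]
ee_rot: [0.16, 0.987, -0.0, -0.001]
wrist_force: [1.4, -0.2, 0.3]
finger_gap: 0.0501
finger_force: 0.0
```

{"api": "jog_arm", "payload": {
  "motion": [0,0,0,0,0,0,0,0,0,0,0,0,0,0,0,0,0,0,0,0,0,0,0,0,0,0,0,0,0,0,0,0],
  "gripper": 6
}}

```text
time: 25.57
position: [0.5303, 0.1631, 0.1737]
ee_rot: [0.16, 0.987, 0.001, 0.001]
wrist_force: [-0.3, 0.3, 5.3]
finger_gap: 0.0101
finger_force: 58.6
```

Run:
```python
from h import *
s=state(); print(s['position'],yaw(),s['wrist_force'],s['finger_gap'])
# arc shifts (tool y = along case x; z down) for tilt
for th in range(0,44,4):
    t=np.radians(th); h=-45*np.cos(t)+190*np.sin(t)+45; z=190*np.cos(t)+45*np.sin(t)-190
    print(th,round(h/150,3),round(-z/150,3))
```

```text
[0.53034789 0.16313677 0.17369131] 161.6289591863844 [-0.28975867  0.28399336  5.25994944] 0.0101273227371384
0 0.0 -0.0
4 0.089 -0.018
8 0.179 -0.029
12 0.27 -0.035
16 0.361 -0.034
20 0.451 -0.026
24 0.541 -0.013
28 0.63 0.007
32 0.717 0.033
36 0.802 0.066
40 0.884 0.104
```

{"api": "jog_arm", "payload": {
  "motion": [0,0.028,-0.006,0,0,0.056,-0.012,0,0,0.084,-0.017,0,0,0.111,-0.021,0,0,0.14,-0.025,0,0,0.168,-0.028,0,0,0.196,-0.031,0,0,0.2245,-0.033,0]
}}

```text
time: 26.23
position: [0.5405, 0.1939, 0.1779]
ee_rot: [0.16, 0.987, -0.001, 0.001]
wrist_force: [0.3, -3.9, 5.8]
finger_gap: 0.0098
finger_force: 61.2
```

{"api": "jog_arm", "payload": {
  "motion": [0,0.028,-0.001,0,0,0.056,-0.002,0,0,0.085,-0.002,0,0,0.1135,-0.0015,0,0,0.141,0,0,0,0.17,0.002,0,0,0.198,0.004,0,0,0.2265,0.007,0]
}}

```text
time: 26.9
position: [0.5509, 0.2273, 0.1762]
ee_rot: [0.16, 0.987, -0.0, 0.0]
wrist_force: [2.0, -3.2, 4.2]
finger_gap: 0.0099
finger_force: 62.8
```

Run:
```python
from h import *
s=state(); print(s['position'],yaw(),s['wrist_force'],s['torque'],s['finger_gap'])
d=np.array(s['position'])-[0.53034789,0.16313677,0.17369131]; a=np.radians(71.63); print(d@[np.cos(a),np.sin(a),0],d@[-np.sin(a),np.cos(a),0],d[2],'exp .0677 0 .004')
```

```text
[0.55086957 0.22732187 0.17619574] 161.6360623397053 [ 1.97973476 -3.17824681  4.22431074] [-1.16983313 -0.20765559 -0.0736993 ] 0.009905383587838308
0.06738175625345548 0.0007521598110739811 0.0025044311761994453 exp .0677 0 .004
```

{"api": "jog_arm", "payload": {
  "motion": [0,0.028,0.004,0,0,0.056,0.008,0,0,0.084,0.013,0,0,0.112,0.018,0,0,0.14,0.024,0,0,0.168,0.031,0,0,0.196,0.038,0,0,0.2225,0.046,0]
}}

```text
time: 27.57
position: [0.5614, 0.2592, 0.1694]
ee_rot: [0.16, 0.987, 0.0, 0.0]
wrist_force: [2.1, -1.4, 5.4]
finger_gap: 0.0099
finger_force: 63.1
```

{"api": "jog_arm", "payload": {
  "motion": [0,0.027,0.009,0,0,0.054,0.018,0,0,0.081,0.027,0,0,0.1075,0.037,0,0,0.134,0.048,0,0,0.16,0.06,0,0,0.186,0.072,0,0,0.21,0.084,0]
}}

```text
time: 28.23
position: [0.5712, 0.289, 0.1564]
ee_rot: [0.16, 0.987, -0.0, -0.0]
wrist_force: [2.1, -1.1, 2.8]
finger_gap: 0.01
finger_force: 64.5
```

Run:
```python
from h import *
grab('scene','s1.png')
s=state(); print(s['position'],yaw(),s['wrist_force'],s['torque'],s['finger_gap'])
d=np.array(s['position'])-[0.53034789,0.16313677,0.17369131]; a=np.radians(71.63); print(d@[np.cos(a),np.sin(a),0],d@[-np.sin(a),np.cos(a),0],d[2],'exp .1326 0 -.0156')
```

```text
[0.57130496 0.28946393 0.15610603] 161.6529439740072 [ 2.92730194 -0.52375625  2.34790181] [-0.5044927  -0.51036127 -0.22311438] 0.010083168952559424
0.13279738576659642 0.0009423385571625184 -0.0175852826857254 exp .1326 0 -.0156
```

{"api": "jog_arm", "payload": {
  "motion": [0,0,0,0,0,0,0,0,0,0,0,0,0,0,0,0,0,0,0,0,0,0,-0.1,0,0,0,-0.25,0,0,0,-0.4,0],
  "gripper": 30
}}

```text
time: 28.95
position: [0.5699, 0.2882, 0.2163]
ee_rot: [0.16, 0.987, -0.001, -0.001]
wrist_force: [0.6, 0.1, 0.1]
finger_gap: 0.0299
finger_force: 0.0
```

Run:
```python
from h import *
s=state(); print(s['position'],yaw(),s['wrist_force'],s['finger_gap'])
f=grab('wrist'); t=grab('scene')
o=np.zeros((600,800,3),'uint8')
o[:360,:480]=cv2.resize(f['frame'],(480,360))
a=t['frame'][170:330,190:400]
o[362:600,:]=0
o[360:600,480:795]=cv2.resize(a,(315,240),interpolation=cv2.INTER_CUBIC)
w4=grab('top')['frame'][220:330,200:465]; o[362:582,:478]=cv2.resize(w4,(478,220))
cv2.imwrite('pics/t4.png',o)
plan((.47,-.13,.26,90))
```

```text
[0.56993716 0.2882263  0.21626145] 161.63663010812067 [0.5672671  0.12381675 0.06999022] 0.02990657566264194
from [0.5726 0.2892 0.2194] 161.64
(0.47, -0.13, 0.26, 90) [-0.077, -0.956, -0.09, 0.398]
(0.47, -0.13, 0.26, 90) [-0.458, -0.843, -0.09, 0.398]
(0.47, -0.13, 0.26, 90) [-0.759, -0.586, -0.091, 0.398]
```

View pics/t4.png

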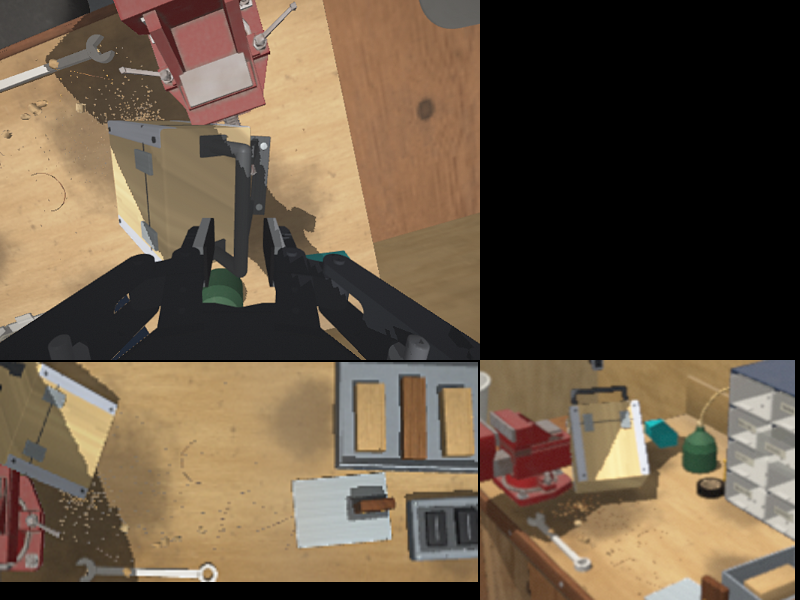

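The case leans on the rest. Its front lower edge in the top crop runs from (118,402) to (85,495), and the shoe is still at (340,510). Measuring that edge, then going to the shoe.

Run:
```python
from h import *
t=grab('top')
p=[onz(t,265.4,240,.058),onz(t,247.1,286.5,.058)]
d=p[1]-p[0]; print(p,np.linalg.norm(d),np.degrees(np.arctan2(d[1],d[0])),(p[0]+p[1])/2, ((p[0]+p[1])/2)[:2]@[-.949,.3156])
plan((.4588,-.251,.2,95))
```

```text
[array([0.58772029, 0.11812558, 0.058     ]), array([0.46647317, 0.16191174, 0.058     ])] 0.12891117915103925 160.1437487294491 [0.52709673 0.14001866 0.058     ] -0.45602490972349385
from [0.5715 0.2888 0.2175] 161.63
(0.4588, -0.251, 0.2, 95) [-0.105, -0.913, 0.029, 0.278]
(0.4588, -0.251, 0.2, 95) [-0.363, -0.844, 0.029, 0.278]
(0.4588, -0.251, 0.2, 95) [-0.59, -0.705, 0.029, 0.277]
(0.4588, -0.251, 0.2, 95) [-0.767, -0.506, 0.03, 0.278]
```

{"api": "jog_arm", "payload": {
  "motion": [-0.03,-0.25,-0.02,0.1,-0.105,-0.913,-0.05,0.278,-0.105,-0.913,-0.05,0.278,-0.105,-0.913,-0.05,0.278,-0.105,-0.913,-0.05,0.278,-0.105,-0.913,-0.05,0.278,-0.105,-0.913,-0.05,0.278,-0.105,-0.913,-0.05,0.278]
}}

```text
time: 29.82
position: [0.5428, 0.1546, 0.2236]
ee_rot: [0.3, 0.954, 0.0, -0.0]
wrist_force: [-0.2, 0.0, -0.6]
finger_gap: 0.03
finger_force: 0.0
```

{"api": "jog_arm", "payload": {
  "motion": [-0.1,-0.25,0,0.1,-0.363,-0.844,0.03,0.278,-0.363,-0.844,0.03,0.278,-0.363,-0.844,0.03,0.278,-0.363,-0.844,0.03,0.278,-0.363,-0.844,0.03,0.278,-0.363,-0.844,0.03,0.278,-0.363,-0.844,0.03,0.278],
  "gripper": 50
}}

```text
time: 30.48
position: [0.5152, 0.0202, 0.2198]
ee_rot: [0.435, 0.9, 0.0, -0.0]
wrist_force: [-0.2, 0.1, -0.1]
finger_gap: 0.0498
finger_force: 0.0
```

{"api": "jog_arm", "payload": {
  "motion": [-0.2,-0.2,0,0.1,-0.59,-0.705,0.03,0.277,-0.59,-0.705,0.03,0.277,-0.59,-0.705,0.03,0.277,-0.59,-0.705,0.03,0.277,-0.59,-0.705,0.03,0.277,-0.59,-0.705,0.03,0.277,-0.59,-0.705,0.03,0.277]
}}

```text
time: 31.15
position: [0.4871, -0.1148, 0.2153]
ee_rot: [0.561, 0.828, 0.0, -0.0]
wrist_force: [-0.3, 0.2, 0.1]
finger_gap: 0.05
finger_force: 0.0
```

{"api": "jog_arm", "payload": {
  "motion": [-0.2,-0.15,0,0.1,-0.767,-0.506,0.03,0.278,-0.767,-0.506,0.03,0.278,-0.767,-0.506,0.03,0.278,-0.767,-0.506,0.03,0.278,-0.767,-0.506,0.03,0.278,-0.767,-0.506,0.03,0.278,-0.767,-0.506,0.03,0.278]
}}

```text
time: 31.82
position: [0.4589, -0.2495, 0.2108]
ee_rot: [0.675, 0.738, 0.0, -0.0]
wrist_force: [0.1, -0.1, -0.9]
finger_gap: 0.0497
finger_force: 0.0
```

Run:
```python
from h import *
np.set_printoptions(precision=4,suppress=True)
f=grab('wrist','w6.png'); im=f['frame']; h=cv2.cvtColor(im,cv2.COLOR_BGR2HSV)
pr=proj(f,(.4549+.03,-.2093,.004)); print('pred tip-ish',[proj(f,q).round() for q in [(.4488,-.1396,.004),(.4588,-.251,.07)]])
m=((h[...,1]<50)&(h[...,2]>95)).astype('uint8')
m=cv2.morphologyEx(m,cv2.MORPH_OPEN,np.ones((5,5)))
n,l,st,ce=cv2.connectedComponentsWithStats(m)
for i in range(1,n):
    if st[i,4]>1500: print(i,st[i],ce[i])
u,v=proj(f,(.4499,-.155,.004)); i=l[int(v),int(u)]; print('lab',i)
if i:
    c=max(cv2.findContours((l==i).astype('uint8'),0,1)[0],key=cv2.contourArea)
    ap=cv2.approxPolyDP(c,6,True)[:,0]; 
    for q in ap: print(q,onz(f,*q,.004)[:2])
plan((.4588,-.251,.2,95))
```

```text
pred tip-ish [array([318., 107.]), array([318., 236.])]
1 [   0    0   32  103 2640] [12.7939 55.2318]
2 [  551     0    89   314 16974] [607.8439 177.1817]
3 [  273   106    94   140 11227] [319.1479 169.303 ]
8 [ 376  226  140  127 5739] [460.9073 289.9543]
10 [   0  241  133   50 5233] [ 58.7067 266.8632]
11 [ 228  276   96   96 3336] [286.3486 312.152 ]
12 [    0   285   138   165 11784] [ 59.4519 360.1709]
lab 3
[274 106] [ 0.4066 -0.1428]
[278 245] [ 0.4184 -0.2816]
[311 245] [ 0.4539 -0.2783]
[312 200] [ 0.4508 -0.2299]
[334 188] [ 0.4723 -0.2155]
[335 240] [ 0.4791 -0.2705]
[360 245] [ 0.5065 -0.2736]
[366 107] [ 0.495  -0.1356]
from [ 0.4588 -0.2496  0.2108] 95.12
(0.4588, -0.251, 0.2, 95) [-0.009, -0.001, 0.072, 0.002]
```

{"api": "jog_arm", "payload": {
  "motion": [-0.009,0.007,0.2,0,-0.009,0.007,0.4,0,-0.009,0.007,0.6,0,-0.009,0.007,0.8,0,-0.009,0.007,0.95,0,-0.009,0.007,1.0,0,-0.009,0.007,1.0,0,-0.009,0.007,1.0,0]
}}

```text
time: 32.53
position: [0.4602, -0.2521, 0.0614]
ee_rot: [0.675, 0.738, 0.0, 0.0]
wrist_force: [0.3, -0.0, 0.3]
finger_gap: 0.05
finger_force: 0.0
```

{"api": "jog_arm", "payload": {
  "motion": [0,0,0.05,0,0,0,0.12,0,0,0,0.165,0,0,0,0.165,0,0,0,0.165,0,0,0,0.165,0,0,0,0.165,0,0,0,0.165,0]
}}

```text
time: 33.2
position: [0.46, -0.2527, 0.0364]
ee_rot: [0.676, 0.737, 0.0, 0.0]
wrist_force: [-0.1, -0.6, 0.1]
finger_gap: 0.0499
finger_force: 0.0
```

{"api": "jog_arm", "payload": {
  "motion": [0,0,0,0,0,0,0,0,0,0,0,0,0,0,0,0,0,0,0,0,0,0,0,0,0,0,0,0,0,0,0,0],
  "gripper": 6
}}

```text
time: 33.87
position: [0.46, -0.2527, 0.0363]
ee_rot: [0.676, 0.737, 0.0, 0.0]
wrist_force: [-0.5, -0.3, 2.5]
finger_gap: 0.0135
finger_force: 59.1
```

{"api": "jog_arm", "payload": {
  "motion": [0,0,-0.03,0,0,0,-0.07,0,0,0,-0.1,0,0,0,-0.1,0,0,0,-0.1,0,0,0,-0.1,0,0,0,-0.1,0,0,0,-0.1,0]
}}

```text
time: 34.53
position: [0.4594, -0.2522, 0.0507]
ee_rot: [0.676, 0.737, -0.0, -0.0]
wrist_force: [-0.6, 0.3, -3.7]
finger_gap: 0.0129
finger_force: 58.5
```

Run:
```python
from h import *
np.set_printoptions(precision=4,suppress=True)
s=state(); print(s['position'],yaw(),s['wrist_force'],s['torque'],s['finger_gap'])
f=grab('wrist','w7.png'); im=f['frame']; h=cv2.cvtColor(im,cv2.COLOR_BGR2HSV)
m=((h[...,1]<50)&(h[...,2]>95)).astype('uint8')
m=cv2.morphologyEx(m,cv2.MORPH_OPEN,np.ones((5,5)))
n,l,st,ce=cv2.connectedComponentsWithStats(m)
u,v=proj(f,(.4515,-.155,.019)); i=l[int(v),int(u)]; print('lab',i)
if i:
    c=max(cv2.findContours((l==i).astype('uint8'),0,1)[0],key=cv2.contourArea)
    ap=cv2.approxPolyDP(c,6,True)[:,0]; 
    for q in ap: print(q,onz(f,*q,.019)[:2])
```

```text
[ 0.4594 -0.2522  0.0507] 94.97623980872449 [-0.577   0.2648 -3.7106] [-0.157  -0.0055 -0.0304] 0.0129019555702792
lab 1
[223  53] [ 0.4054 -0.1428]
[241 322] [ 0.4172 -0.281 ]
[266 322] [ 0.4316 -0.2798]
[270 306] [ 0.4334 -0.2694]
[286 295] [ 0.4421 -0.2618]
[283 327] [ 0.4416 -0.2821]
[293 330] [ 0.4475 -0.2836]
[297 291] [ 0.4481 -0.2589]
[290 290] [ 0.4441 -0.2586]
[285 253] [ 0.44   -0.2372]
[301 255] [ 0.4488 -0.2375]
[311 235] [ 0.4533 -0.2259]
[345 232] [ 0.4712 -0.2226]
[345 221] [ 0.4705 -0.2167]
[294 221] [ 0.4437 -0.2191]
[290 230] [ 0.4419 -0.2241]
[289 221] [ 0.441  -0.2193]
[346 217] [ 0.4708 -0.2145]
[355 229] [ 0.4763 -0.2205]
[348 230] [ 0.4726 -0.2214]
[346 290] [ 0.4754 -0.2558]
[339 291] [ 0.4716 -0.2568]
[343 330] [ 0.4765 -0.281 ]
[353 327] [ 0.482  -0.2785]
[349 300] [ 0.4778 -0.2618]
[359 299] [ 0.4834 -0.2606]
[370 321] [ 0.4914 -0.2738]
[393 323] [ 0.5048 -0.2739]
[391 338] [ 0.5051 -0.2837]
[402 345] [ 0.5122 -0.2878]
[395 306] [ 0.5043 -0.2632]
[414  54] [ 0.4937 -0.1354]
```

Run:
```python
from h import *
plan((.4687,-.0278,.052,71.6))
```

```text
from [ 0.4594 -0.2523  0.0507] 94.98
(0.4687, -0.0278, 0.052, 71.6) [0.743, 0.096, -0.004, 0.195]
(0.4687, -0.0278, 0.052, 71.6) [0.746, -0.057, -0.004, 0.195]
```

{"api": "jog_arm", "payload": {
  "motion": [0.06,0,-0.03,0,0.18,0.02,-0.03,0.02,0.32,0.04,-0.03,0.06,0.45,0.06,-0.03,0.1,0.58,0.08,-0.03,0.14,0.69,0.09,-0.03,0.18,0.743,0.096,-0.03,0.195,0.743,0.096,-0.03,0.195]
}}

```text
time: 35.25
position: [0.4634, -0.1376, 0.0555]
ee_rot: [0.747, 0.665, 0.0, -0.001]
wrist_force: [0.6, -0.4, -5.0]
finger_gap: 0.0131
finger_force: 58.6
```

{"api": "jog_arm", "payload": {
  "motion": [0.06,-0.01,0,0.02,0.18,-0.02,0,0.05,0.32,-0.03,0,0.09,0.45,-0.04,0,0.12,0.58,-0.05,0.01,0.16,0.69,-0.055,0.02,0.18,0.746,-0.057,0.022,0.195,0.746,-0.057,0.022,0.195]
}}

```text
time: 35.92
position: [0.4686, -0.0268, 0.0522]
ee_rot: [0.811, 0.586, -0.0, -0.0]
wrist_force: [-0.4, 0.3, -4.4]
finger_gap: 0.0133
finger_force: 58.5
```

Run:
```python
from h import *
s=state(); print(s['position'],yaw(),s['wrist_force'],s['torque'],s['finger_gap'])
f=grab('wrist','w8.png'); np.savez('w8.npz',R=f['R'],t=f['t'])
u=np.array([.3156,.949]);e=np.array([-.949,.3156])
for k in(-1,1):
    q=.298*u+(-.4535+k*.065)*e; print(proj(f,(*q,.058)).round())
q=.235*u-.4535*e; print(proj(f,(*q,.01)))
```

```text
[ 0.4686234  -0.02676279  0.05223981] 71.70662034523917 [-0.42893872  0.32141175 -4.43049452] [-0.19257819  0.09615979  0.02114792] 0.01326298452395891
[ 532. -203.]
[ 110. -204.]
[319.60426962  61.5038161 ]
```

View pics/w8.png

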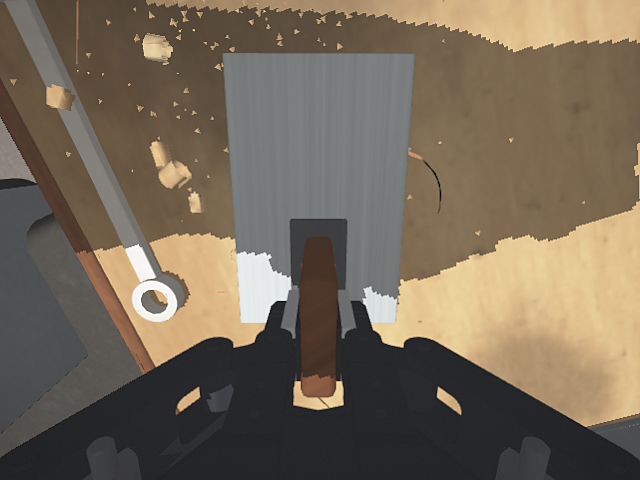

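The shoe is held square, with tip corners at (223,54) and (414,54). To check the case's lateral centre, I'll go back to the saved w5 frame and get its camera pose from the rigid hand-eye transform.

Run:
```python
from h import *
np.set_printoptions(precision=4,suppress=True)
from scipy.spatial.transform import Rotation as Ro
f=grab('wrist'); s=state()
Rt=Ro.from_quat(s['ee_rot']).as_matrix(); p=np.array(s['position'])
R=np.array(f['R']);t=np.array(f['t'])
Rc=R@Rt; tc=R@p+t       # cam <- tool
R5=Ro.from_euler('z',161.97,degrees=True).as_matrix()@np.diag([1,-1,-1.]); p5=np.array([.5285,.1595,.26])
g=dict(f); g['R']=Rc@R5.T; g['t']=tc-g['R']@p5
print('check',proj(g,(.529,.1595,.196)),'want 318 264')
im=cv2.imread('pics/w5.png'); gr=cv2.cvtColor(im,cv2.COLOR_BGR2GRAY)
gy=np.abs(cv2.Sobel(cv2.GaussianBlur(gr,(3,3),0),cv2.CV_32F,0,1))
e=np.array([-.949,.3156])
for lo,hi,cols in((150,176,range(285,305,4)),(150,176,range(350,370,4)),(308,335,range(290,305,4)),(308,335,range(345,372,4))):
    for c in cols:
        v=lo+gy[lo:hi,c].argmax(); print(c,v,round(float(onz(g,c,v,.15)[:2]@e),4),end=' | ')
    print()
for v in(184.5,308.5): print('plate',onz(g,323,v,.151)[:2]@e)
```

```text
check [318.8731 264.3178] want 318 264
285 151 -0.3813 | 289 156 -0.3848 | 293 156 -0.3848 | 297 152 -0.3819 | 301 156 -0.3847 | 
350 160 -0.3872 | 354 161 -0.3879 | 358 161 -0.3879 | 362 164 -0.39 | 366 164 -0.39 | 
290 321 -0.5178 | 294 321 -0.5178 | 298 321 -0.5178 | 302 333 -0.529 | 
345 324 -0.5202 | 349 329 -0.5249 | 353 322 -0.5183 | 357 322 -0.5183 | 361 322 -0.5182 | 365 322 -0.5182 | 369 322 -0.5182 | 
plate -0.40490850392025407
plate -0.5056158990594622
```

{"api": "jog_arm", "payload": {
  "motion": [0.02,0.006,0.03,0,0.06,0.006,0.06,0,0.1,0.006,0.087,0,0.15,0.006,0.087,0,0.2,0.006,0.087,0,0.25,0.006,0.087,0,0.3,0.006,0.087,0,0.33,0.006,0.087,0]
}}

```text
time: 36.68
position: [0.4861, 0.0198, 0.0394]
ee_rot: [0.811, 0.585, 0.0, 0.0]
wrist_force: [-0.1, 0.0, -3.5]
finger_gap: 0.0136
finger_force: 58.6
```

{"api": "jog_arm", "payload": {
  "motion": [0.04,0,0,0,0.09,0,0,0,0.14,0,0,0,0.19,0,0,0,0.24,0,0,0,0.29,0,0,0,0.33,0,0,0,0.33,0,0,0]
}}

```text
time: 37.35
position: [0.5017, 0.0668, 0.0393]
ee_rot: [0.811, 0.585, 0.0, -0.0]
wrist_force: [0.0, -0.4, -4.2]
finger_gap: 0.0131
finger_force: 58.6
```

Run:
```python
from h import *
s=state(); p=np.array(s['position'])
u=np.array([.3156,.949]);e=np.array([-.949,.3156])
print(p,yaw(),s['wrist_force'],s['finger_gap'],'tip along',p[:2]@u+.1135,'lat',p[:2]@e)
plan((*(.2215*u-.454*e),.0365,71.6))
```

```text
[0.50173575 0.06677846 0.03927197] 71.65196993789182 [ 0.04727392 -0.4410251  -4.21476587] 0.013106940788311695 tip along 0.33522056392471467 lat -0.45507193928066314
from [0.5017 0.0668 0.0393] 71.65
(np.float64(0.5007514), np.float64(0.06692109999999998), 0.0365, 71.6) [-0.001, -0.007, 0.018, 0.001]
```

{"api": "jog_arm", "payload": {
  "motion": [0,-0.005,0.01,0,0,-0.006,0.02,0,0,-0.006,0.02,0,0,-0.006,0.02,0,0,-0.006,0.02,0,0,-0.006,0.02,0,0,-0.006,0.02,0,0,-0.006,0.02,0]
}}

```text
time: 38.02
position: [0.5002, 0.0658, 0.0363]
ee_rot: [0.811, 0.585, -0.0, -0.0]
wrist_force: [-1.8, 0.7, 1.3]
finger_gap: 0.0133
finger_force: 59.2
```

{"api": "jog_arm", "payload": {
  "motion": [0,0,0,0,0,0,0,0,0,0,0,0,0,0,0,0,0,0,-0.15,0,0,0,-0.35,0,0,0,-0.6,0,0,0,-0.8,0],
  "gripper": 40
}}

```text
time: 38.68
position: [0.5005, 0.0659, 0.1581]
ee_rot: [0.811, 0.585, 0.0, 0.0]
wrist_force: [0.3, 0.1, 1.0]
finger_gap: 0.0396
finger_force: 0.0
```

{"api": "jog_arm", "payload": {
  "motion": [0,0,-0.2,0,0,0,-0.4,0,0,0,-0.5,0,0,0,-0.5,0,0,0,-0.5,0,0,0,-0.5,0,0,0,-0.5,0,0,0,-0.5,0]
}}

```text
time: 39.35
position: [0.499, 0.0659, 0.2293]
ee_rot: [0.811, 0.585, -0.001, -0.001]
wrist_force: [0.9, 0.1, -0.9]
finger_gap: 0.04
finger_force: 0.0
```

Run:
```python
from h import *
np.set_printoptions(precision=4,suppress=True)
f=grab('wrist','w9.png'); im=f['frame']; s=state(); print(s['position'],yaw())
u=np.array([.3156,.949]);e=np.array([-.949,.3156])
for a,l in((.195,-.409),(.195,-.499),(.30,-.409),(.30,-.499)): print((a,l),proj(f,(*(a*u+l*e),.004)).round())
for l in(-.389,-.519): print('front edge',proj(f,(*(.298*u+l*e),.058)).round())
plan((*(.4545*u-.454*e),.24,161.6),(*(.4545*u-.454*e),.156,161.6))
```

```text
[0.4992 0.0659 0.2296] 71.57432251417616
(0.195, -0.409) [280. 237.]
(0.195, -0.499) [360. 237.]
(0.3, -0.409) [277. 140.]
(0.3, -0.499) [363. 140.]
front edge [247. 141.]
front edge [393. 141.]
from [0.4992 0.0659 0.2296] 71.57
(np.float64(0.5742862), np.float64(0.28803809999999996), 0.24, 161.6) [0.782, 0.003, -0.035, -0.75]
(np.float64(0.5742862), np.float64(0.28803809999999996), 0.24, 161.6) [0.55, 0.555, -0.035, -0.75]
(np.float64(0.5742862), np.float64(0.28803809999999996), 0.156, 161.6) [-0, -0, 0.56, -0]
```

View pics/w9.png

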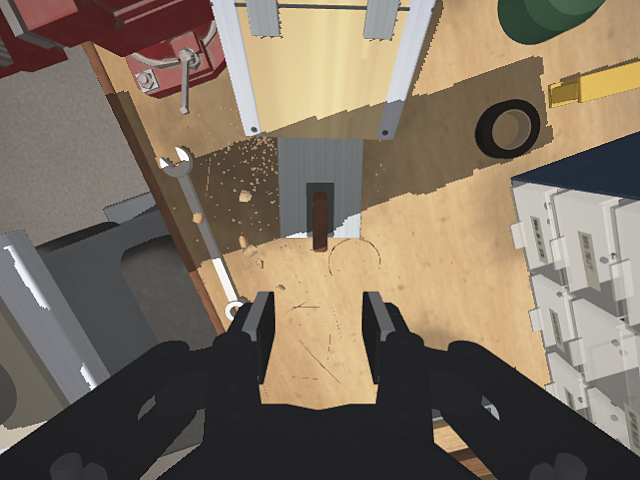

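The front-edge corners at (246,138) and (394,140) and the blade sides at x=279 and x=362 match the plan: the blade is square, central and under the case. Now back to the handle.

{"api": "jog_arm", "payload": {
  "motion": [0.2,0,-0.035,-0.11,0.4,0,-0.035,-0.22,0.6,0,-0.035,-0.33,0.782,0.003,-0.035,-0.44,0.782,0.003,-0.035,-0.55,0.782,0.003,-0.035,-0.66,0.782,0.003,-0.035,-0.75,0.782,0.003,-0.035,-0.75],
  "gripper": 34
}}

```text
time: 40.07
position: [0.5373, 0.1772, 0.2353]
ee_rot: [0.525, 0.851, -0.001, -0.001]
wrist_force: [0.0, 0.1, -1.0]
finger_gap: 0.0338
finger_force: 0.0
```

{"api": "jog_arm", "payload": {
  "motion": [0.2,0.2,-0.035,-0.11,0.4,0.4,-0.035,-0.22,0.55,0.555,-0.035,-0.33,0.55,0.555,-0.035,-0.44,0.55,0.555,-0.035,-0.55,0.55,0.555,-0.035,-0.66,0.55,0.555,-0.035,-0.75,0.55,0.555,-0.035,-0.75]
}}

```text
time: 40.73
position: [0.575, 0.288, 0.2408]
ee_rot: [0.161, 0.987, -0.0, -0.001]
wrist_force: [0.7, -0.3, 0.4]
finger_gap: 0.0338
finger_force: 0.0
```

Run:
```python
from h import *
np.set_printoptions(precision=4,suppress=True)
f=grab('wrist','w10.png'); g=cv2.cvtColor(f['frame'],cv2.COLOR_BGR2GRAY)
u=np.array([.3156,.949])
print(proj(f,(.5713,.2895,.1745)))
for v in range(190,300,15):
    r=np.where(g[v,285:365]<75)[0]
    if len(r): a=onz(f,285+(r.min()+r.max())/2,v,.1745); print(v,285+r.min(),285+r.max(),a[:2],a[:2]@u)
plan((.5713,.2895,.157,161.6))
```

```text
[318.4108 256.1473]
190 285 342 [0.5297 0.3001] 0.4519991738920032
205 312 343 [0.5413 0.3055] 0.4607080692066746
220 312 349 [0.551  0.3043] 0.4626786125790175
235 312 349 [0.5603 0.3013] 0.46277789788231394
250 312 357 [0.5706 0.3007] 0.4654749646181564
265 311 364 [0.5811 0.2995] 0.46758553764575583
280 311 348 [0.5894 0.2913] 0.4624263744141989
295 311 361 [0.6012 0.2921] 0.4669154491947409
from [0.575  0.2879 0.2409] 161.35
(0.5713, 0.2895, 0.157, 161.6) [0.027, 0.002, 0.56, -0.004]
```

{"api": "jog_arm", "payload": {
  "motion": [0.027,0.007,0.05,0,0.027,0.007,0.15,0,0.027,0.007,0.27,0,0.027,0.007,0.38,0,0.027,0.007,0.48,0,0.027,0.007,0.54,0,0.027,0.007,0.555,0,0.027,0.007,0.555,0]
}}

```text
time: 41.45
position: [0.571, 0.2901, 0.1574]
ee_rot: [0.161, 0.987, -0.0, -0.001]
wrist_force: [-0.2, 0.5, -0.0]
finger_gap: 0.0342
finger_force: 0.0
```

{"api": "jog_arm", "payload": {
  "motion": [0,0,0,0,0,0,0,0,0,0,0,0,0,0,0,0,0,0,0,0,0,0,0,0,0,0,0,0,0,0,0,0],
  "gripper": 6
}}

```text
time: 42.12
position: [0.5725, 0.2906, 0.1596]
ee_rot: [0.16, 0.987, 0.001, 0.001]
wrist_force: [-1.5, -1.0, 6.0]
finger_gap: 0.0101
finger_force: 59.0
```

Run:
```python
from h import *
s=state(); p=np.array(s['position']); print(p,yaw(),s['wrist_force'],s['finger_gap'],s['finger_force'],'along',p[:2]@[.3156,.949],'want ~.4551')
```

```text
[0.57245764 0.29060298 0.1595869 ] 161.55774730003608 [-1.53585647 -1.00512051  5.99398445] 0.010052502207270362 59.04052734375 along 0.45644985732388343 want ~.4551
```

{"api": "jog_arm", "payload": {
  "motion": [0,-0.025,-0.012,0,0,-0.051,-0.024,0,0,-0.077,-0.036,0,0,-0.103,-0.047,0,0,-0.13,-0.057,0,0,-0.157,-0.067,0,0,-0.184,-0.076,0,0,-0.211,-0.084,0]
}}

```text
time: 42.78
position: [0.5622, 0.2614, 0.1726]
ee_rot: [0.16, 0.987, 0.002, 0.001]
wrist_force: [-0.7, 5.4, 12.0]
finger_gap: 0.0099
finger_force: 58.5
```

{"api": "jog_arm", "payload": {
  "motion": [0,-0.027,-0.008,0,0,-0.055,-0.015,0,0,-0.083,-0.022,0,0,-0.111,-0.028,0,0,-0.139,-0.034,0,0,-0.167,-0.039,0,0,-0.195,-0.043,0,0,-0.2225,-0.046,0]
}}

```text
time: 43.45
position: [0.5507, 0.2285, 0.1793]
ee_rot: [0.16, 0.987, 0.0, -0.0]
wrist_force: [-1.8, 3.6, 8.6]
finger_gap: 0.0095
finger_force: 62.1
```

Run:
```python
from h import *
s=state(); p=np.array(s['position']); print(p,yaw(),s['wrist_force'],s['finger_gap'],s['finger_force'],'along',p[:2]@[.3156,.949],'want ~.3899', p[:2]@[-.949,.3156])
```

```text
[0.55065068 0.22849856 0.17933195] 161.60183420643432 [-1.80659095  3.62538741  8.62254466] 0.009512736758234453 62.0635449886322 along 0.39063048928977007 want ~.3899 -0.4504533458783754
```

{"api": "jog_arm", "payload": {
  "motion": [0,-0.028,-0.002,0,0,-0.056,-0.004,0,0,-0.084,-0.006,0,0,-0.113,-0.008,0,0,-0.141,-0.008,0,0,-0.169,-0.008,0,0,-0.198,-0.007,0,0,-0.2265,-0.007,0]
}}

```text
time: 44.12
position: [0.539, 0.1952, 0.1794]
ee_rot: [0.16, 0.987, -0.001, -0.001]
wrist_force: [-3.5, 0.2, 6.6]
finger_gap: 0.01
finger_force: 63.2
```

{"api": "jog_arm", "payload": {
  "motion": [0,-0.028,0.002,0,0,-0.055,0.005,0,0,-0.083,0.006,0,0,-0.112,0.006,0,0,-0.14,0.006,0,0,-0.17,0.006,0,0,-0.2,0.006,0,0,-0.228,0.006,0]
}}

```text
time: 44.78
position: [0.5287, 0.1637, 0.1787]
ee_rot: [0.16, 0.987, 0.0, -0.001]
wrist_force: [-2.5, 5.0, 11.1]
finger_gap: 0.0096
finger_force: 63.9
```

Run:
```python
from h import *
s=state(); p=np.array(s['position']); print(p,yaw(),s['wrist_force'],s['finger_gap'],s['finger_force'],'along',p[:2]@[.3156,.949],'want ~.3222', p[:2]@[-.949,.3156])
```

```text
[0.52871246 0.16373163 0.17874129] 161.6181016334281 [-2.45686286  5.00697245 11.05236353] 0.009598233079181989 63.87871742248535 along 0.3222429695292512 want ~.3222 -0.45007441992159514
```

{"api": "jog_arm", "payload": {
  "motion": [0,0,0,0,0,0,0,0,0,0,0,0,0,0,0,0,0,0,0,0,0,0,-0.1,0,0,0,-0.3,0,0,0,-0.5,0],
  "gripper": 40
}}

```text
time: 45.45
position: [0.5281, 0.1636, 0.252]
ee_rot: [0.16, 0.987, -0.001, -0.002]
wrist_force: [0.3, 0.6, 0.5]
finger_gap: 0.04
finger_force: 0.0
```

Run:
```python
from h import *
np.set_printoptions(precision=4,suppress=True)
f=grab('wrist','w11.png'); im=f['frame']; s=state(); print(s['position'],yaw())
g=cv2.cvtColor(im,cv2.COLOR_BGR2GRAY)
u=np.array([.3156,.949]);e=np.array([-.949,.3156])
exp=lambda al,la,z: proj(f,(*(al*u+la*e),z)).round(1)
print('exp front/rear top', exp(.277,-.454,.154),exp(.367,-.454,.154),'bar',exp(.322,-.454,.194))
gx=np.abs(cv2.Sobel(cv2.GaussianBlur(g,(3,3),0),cv2.CV_32F,1,0))
for n,al in(('front',.277),('rear',.367)):
    c0=int(exp(al,-.454,.154)[0]); ed=np.array([(v,c0-15+gx[v,c0-15:c0+15].argmax()) for v in range(185,290,4)])
    md=np.median(ed[:,1]); ed=ed[abs(ed[:,1]-md)<5]; k=np.polyfit(ed[:,0],ed[:,1],1)
    p=onz(f,np.polyval(k,190),190,.154)[:2];q=onz(f,np.polyval(k,285),285,.154)[:2]; d=p-q
    print(n,len(ed),(p+q)@u/2,np.degrees(np.arctan2(d[1],d[0])))
for v in range(205,290,20):
    r=np.where(g[v,290:360]<75)[0]
    if len(r): m=290+(r.min()+r.max())/2; print('bar',v,r.min()+290,r.max()+290,onz(f,m,v,.194)[:2]@u)
```

```text
[0.5325 0.1644 0.2601] 161.58637396593744
exp front/rear top [258.4 254.4] [378.5 254.6] bar [318.4 273.1]
front 20 0.2780700510293547 162.00340994510472
rear 22 0.367344123476559 162.13151942864988
bar 205 310 329 0.32266678091753315
bar 225 310 328 0.322386995896784
bar 245 311 328 0.32271818532820906
bar 265 311 328 0.32274525745164073
bar 285 311 328 0.3227733102341743
```

The case stands upright (zero tilt), its rear edge at the same line as at the start (0.367). Moving on to the key with the gripper closed, and checking the shoe on the way.

Run:
```python
from h import *
plan((.49,.04,.26,94),(.433,-.382,.14,94),(.433,-.382,.06,94))
```

```text
from [0.5325 0.1644 0.2601] 161.59
(0.49, 0.04, 0.26, 94) [0.003, -0.438, 0, 0.563]
(0.49, 0.04, 0.26, 94) [-0.241, -0.366, 0, 0.563]
(0.433, -0.382, 0.14, 94) [-0.927, -0.192, 0.267, 0]
(0.433, -0.382, 0.14, 94) [-0.926, -0.193, 0.267, 0]
(0.433, -0.382, 0.14, 94) [-0.927, -0.192, 0.266, 0]
(0.433, -0.382, 0.06, 94) [0, -0, 0.534, 0]
```

{"api": "jog_arm", "payload": {
  "motion": [0,-0.1,0,0.1,0,-0.25,0,0.2,0,-0.438,0,0.31,0,-0.438,0,0.42,0,-0.438,0,0.563,0,-0.438,0,0.563,0,-0.438,0,0.563,0,-0.438,0,0.563],
  "gripper": 0
}}

```text
time: 46.17
position: [0.5089, 0.1017, 0.2529]
ee_rot: [0.439, 0.899, -0.0, -0.0]
wrist_force: [0.6, 0.4, -0.3]
finger_gap: 0.0002
finger_force: 0.0
```

{"api": "jog_arm", "payload": {
  "motion": [-0.1,-0.1,0,0.1,-0.24,-0.366,0,0.2,-0.24,-0.366,0,0.31,-0.24,-0.366,0,0.42,-0.24,-0.366,0,0.563,-0.24,-0.366,0,0.563,-0.24,-0.366,0,0.563,-0.24,-0.366,0,0.563]
}}

```text
time: 46.83
position: [0.4876, 0.0398, 0.253]
ee_rot: [0.68, 0.733, -0.0, -0.0]
wrist_force: [-0.0, 0.1, -0.6]
finger_gap: -0.0
finger_force: 0.0
```

Run:
```python
from h import *
np.set_printoptions(precision=4,suppress=True)
f=grab('wrist','w12.png'); im=f['frame']; s=state(); print(s['position'],yaw())
u=np.array([.3156,.949]);e=np.array([-.949,.3156])
h=cv2.cvtColor(im,cv2.COLOR_BGR2HSV)
for a,l in((.195,-.409),(.195,-.499),(.277,-.409),(.277,-.499)): print((a,l),proj(f,(*(a*u+l*e),.004)).round())
m=((h[...,1]<60)&(h[...,2]>80)).astype('uint8'); m=cv2.morphologyEx(m,cv2.MORPH_OPEN,np.ones((5,5)))
n,lab=cv2.connectedComponents(m)
x,y=proj(f,(*(.25*u-.425*e),.004)); i=lab[int(y),int(x)]; print('lab',i)
if i:
    c=max(cv2.findContours((lab==i).astype('uint8'),0,1)[0],key=cv2.contourArea)
    for q in cv2.approxPolyDP(c,5,True)[:,0]: w=onz(f,*q,.004)[:2]; print(q,w@u,w@e)
plan((.433,-.382,.14,94))
```

```text
[0.4877 0.0398 0.253 ] 94.20290199514578
(0.195, -0.409) [286. 196.]
(0.195, -0.499) [357. 225.]
(0.277, -0.409) [313. 127.]
(0.277, -0.499) [387. 159.]
lab 16
[313 127] 0.2765383289254264 -0.4087556120960831
[288 196] 0.1954964122524518 -0.4108863818884843
[311 204] 0.19717326497105558 -0.43904583526858293
[332 155] 0.2573369453974904 -0.43976877325811276
[356 167] 0.2557841849962489 -0.4700581977846057
[336 216] 0.19540995990566917 -0.471651762184347
[357 223] 0.19730420260072418 -0.4979986184339132
[386 158] 0.277805952864433 -0.4971037716851911
from [0.4877 0.0398 0.253 ] 94.2
(0.433, -0.382, 0.14, 94) [-0.926, -0.19, 0.251, 0.001]
(0.433, -0.382, 0.14, 94) [-0.926, -0.189, 0.251, 0.001]
(0.433, -0.382, 0.14, 94) [-0.926, -0.188, 0.251, 0.001]
```

{"api": "jog_arm", "payload": {
  "motion": [-0.25,-0.05,0,0,-0.926,-0.19,0.25,0,-0.926,-0.19,0.25,0,-0.926,-0.19,0.25,0,-0.926,-0.19,0.25,0,-0.926,-0.19,0.25,0,-0.926,-0.19,0.25,0,-0.926,-0.19,0.25,0]
}}

```text
time: 47.55
position: [0.4694, -0.1003, 0.2161]
ee_rot: [0.681, 0.732, 0.0, 0.0]
wrist_force: [-0.2, -0.1, 0.5]
finger_gap: 0.0002
finger_force: 0.0
```

{"api": "jog_arm", "payload": {
  "motion": [-0.25,-0.05,0,0,-0.926,-0.19,0.25,0,-0.926,-0.19,0.25,0,-0.926,-0.19,0.25,0,-0.926,-0.19,0.25,0,-0.926,-0.19,0.25,0,-0.926,-0.19,0.25,0,-0.926,-0.19,0.25,0]
}}

```text
time: 48.22
position: [0.4509, -0.2403, 0.1788]
ee_rot: [0.681, 0.732, 0.0, 0.0]
wrist_force: [0.0, -0.4, -0.2]
finger_gap: 0.0
finger_force: 0.0
```

{"api": "jog_arm", "payload": {
  "motion": [-0.25,-0.05,0,0,-0.5,-0.1,0.1,0,-0.75,-0.15,0.2,0,-0.926,-0.19,0.25,0,-0.926,-0.19,0.25,0,-0.926,-0.19,0.25,0,-0.926,-0.19,0.25,0,-0.926,-0.19,0.25,0]
}}

```text
time: 48.88
position: [0.4322, -0.3807, 0.1413]
ee_rot: [0.681, 0.732, 0.0, 0.0]
wrist_force: [-0.5, 0.9, -0.7]
finger_gap: -0.0001
finger_force: 0.0
```

Run:
```python
from h import *
np.set_printoptions(precision=4,suppress=True)
f=grab('wrist','w13.png'); g=cv2.cvtColor(f['frame'],cv2.COLOR_BGR2GRAY)
for x,y in((.4295+.0015,-.339),(.433,-.382)):
    u,v=proj(f,(x,y,.05)); print('key pred',u,v)
u,v=map(int,proj(f,(.433,-.36,.045))); 
m=(g[max(0,v-110):v+60,u-90:u+90]<60).astype('uint8')
n,l,st,c=cv2.connectedComponentsWithStats(m)
for i in range(1,n):
    if st[i,4]>300: print(st[i]+[u-90,max(0,v-110),0,0,0],c[i]+[u-90,max(0,v-110)], onz(f,*(c[i]+[u-90,max(0,v-110)]),.048))
plan((.433,-.382,.065,94),(.433,-.382,.041,94))
```

```text
key pred 320.6120577473571 193.11728344742468
key pred 318.88943321903884 252.55152586864193
[289 170  66  43 453] [325.5784 187.3444] [ 0.4342 -0.335   0.048 ]
[ 288  228   67   46 1515] [327.9617 247.6257] [ 0.4394 -0.3784  0.048 ]
from [ 0.4322 -0.3807  0.1413] 94.14
(0.433, -0.382, 0.065, 94) [-0.009, 0.005, 0.509, 0.002]
(0.433, -0.382, 0.041, 94) [0, -0, 0.16, 0]
```

{"api": "jog_arm", "payload": {
  "motion": [0,0.01,0.1,0,0,0.01,0.25,0,0,0.01,0.4,0,0,0.01,0.5,0,0,0.01,0.55,0,0,0.01,0.58,0,0,0.01,0.61,0,0,0.01,0.64,0]
}}

```text
time: 49.6
position: [0.4337, -0.382, 0.0456]
ee_rot: [0.682, 0.732, 0.0, 0.001]
wrist_force: [-1.1, 1.7, 3.2]
finger_gap: -0.0
finger_force: 1.4
```

{"api": "jog_arm", "payload": {
  "motion": [0,0,0.01,0,0,0,0.02,0,0,0,0.03,0,0,0,0.03,0,0,0,0.03,0,0,0,0.03,0,0,0,0.03,0,0,0,0.03,0]
}}

```text
time: 50.27
position: [0.4337, -0.3822, 0.0429]
ee_rot: [0.682, 0.732, 0.0, 0.001]
wrist_force: [-2.9, 5.5, 15.6]
finger_gap: -0.0
finger_force: 7.4
```

{"api": "jog_arm", "payload": {
  "motion": [0,0,-0.1,0,0,0,-0.25,0,0,-0.01,-0.45,0,0,-0.01,-0.6,0,0,-0.01,-0.669,0,0,-0.01,-0.669,0,0,-0.01,-0.669,0,0,-0.01,-0.669,0]
}}

```text
time: 50.93
position: [0.4307, -0.3814, 0.1388]
ee_rot: [0.682, 0.731, 0.0, -0.001]
wrist_force: [0.1, 0.5, -0.0]
finger_gap: 0.0003
finger_force: 0.0
```

Run:
```python
from h import *
np.set_printoptions(precision=4,suppress=True)
f=grab('wrist','w14.png'); print(state()['position'],state()['wrist_force'])
for fn in('w13.png','w14.png'):
    g=cv2.cvtColor(cv2.imread('pics/'+fn),cv2.COLOR_BGR2GRAY); m=(g[160:290,270:380]<60).astype('uint8')
    n,l,st,c=cv2.connectedComponentsWithStats(m)
    for i in range(1,n):
        if st[i,4]>300: print(fn,st[i]+[270,160,0,0,0])
t=grab('top','tend.png'); a=cv2.imread('pics/top0.png').astype(int); d=np.abs(t['frame'].astype(int)-a).max(2)
for n,(x,y,z,r) in dict(tape=(279,200,0,14),oil=(240,182,0,16),turq=(184,178,0,18)).items(): print(n,np.median(d[y-r:y+r,x-r:x+r]),d[y-r:y+r,x-r:x+r].mean())
# wrench: bright metal centroid in both
for im in(a.astype('uint8'),t['frame']):
    w=im[315:335,238:325]; h=cv2.cvtColor(w,cv2.COLOR_BGR2HSV); k=np.argwhere((h[...,1]<45)&(h[...,2]>90)); print('wrench',len(k),k.min(0),k.max(0))
```

```text
[ 0.4305 -0.3811  0.1384] [0.7706 0.4374 0.3162]
w13.png [289 170  66  43 453]
w13.png [ 288  228   67   46 1515]
w14.png [290 168  72  47 648]
w14.png [ 291  219   70   51 1369]
tape 2.0 1.8775510204081634
oil 2.0 1.8564453125
turq 2.0 1.6944444444444444
wrench 349 [2 4] [15 82]
wrench 330 [1 4] [15 82]
```

Run:
```python
from h import *
t=grab('top'); h=cv2.cvtColor(t['frame'],cv2.COLOR_BGR2HSV)
u=np.array([.3156,.949]);e=np.array([-.949,.3156])
P=lambda a,l,z:proj(t,(*(a*u+l*e),z))
m=((h[...,1]<60)&(h[...,2]>70)).astype('uint8'); n,l=cv2.connectedComponents(m)
x,y=P(.23,-.425,.004); i=l[int(round(y)),int(round(x))]; print('lab',i)
if i:
    c=max(cv2.findContours((l==i).astype('uint8'),0,1)[0],key=cv2.contourArea)
    for q in cv2.approxPolyDP(c,2.5,True)[:,0]: w=onz(t,*q,.004)[:2]; print(q,round(w@u,3),round(w@e,3))
for nm,(x,y) in dict(A=(.581,-.25),C=(.581,-.315),B=(.577,-.38)).items():
    a,b=proj(t,(x,y,.03)); print(nm,h[int(b),int(a)])
hm=((h[...,0]>18)&(h[...,0]<32)&(h[...,1]>60)&(h[...,2]>190)).astype('uint8')
```

```text
lab 146
[272 254] 0.276 -0.497
[261 285] 0.276 -0.408
[290 295] 0.194 -0.409
[301 264] 0.193 -0.496
A [150   3  83]
C [ 13 124  70]
B [ 17 104 105]
```

Run:
```python
from h import *
t=grab('top'); h=cv2.cvtColor(t['frame'],cv2.COLOR_BGR2HSV)
print([proj(t,(.581,y,.03)).round() for y in(-.25,-.315,-.38)])
for v in range(222,268,6): print(v,[tuple(int(k) for k in h[v,x,:]) for x in range(392,474,8)])
```

```text
[array([405., 245.]), array([429., 246.]), array([454., 246.])]
222 [(105, 20, 153), (103, 20, 153), (103, 23, 156), (98, 18, 157), (105, 18, 171), (105, 25, 82), (95, 19, 79), (97, 16, 144), (99, 23, 143), (101, 16, 126), (100, 29, 53)]
228 [(102, 17, 152), (101, 18, 154), (103, 20, 153), (104, 20, 163), (14, 138, 70), (13, 122, 67), (100, 19, 79), (103, 23, 77), (103, 21, 149), (99, 17, 148), (105, 19, 54)]
234 [(18, 119, 172), (18, 95, 145), (103, 23, 158), (103, 22, 82), (13, 133, 73), (14, 129, 69), (99, 22, 81), (18, 109, 105), (19, 115, 100), (98, 19, 148), (98, 18, 58)]
240 [(17, 114, 190), (18, 111, 199), (105, 19, 82), (95, 19, 81), (14, 135, 70), (13, 128, 68), (100, 19, 80), (17, 106, 101), (16, 101, 98), (98, 19, 149), (100, 26, 60)]
246 [(18, 101, 116), (19, 104, 103), (105, 18, 83), (105, 13, 80), (13, 129, 75), (14, 122, 69), (90, 13, 80), (17, 103, 104), (18, 104, 101), (98, 19, 151), (100, 24, 64)]
252 [(18, 100, 105), (19, 103, 104), (103, 22, 82), (110, 18, 83), (14, 132, 77), (14, 131, 72), (108, 16, 81), (19, 103, 102), (17, 106, 103), (103, 23, 156), (95, 24, 63)]
258 [(18, 99, 106), (18, 100, 105), (105, 19, 81), (102, 16, 80), (15, 128, 80), (11, 125, 63), (107, 22, 83), (19, 108, 102), (17, 103, 106), (104, 24, 160), (110, 12, 63)]
264 [(18, 99, 108), (18, 106, 103), (105, 13, 81), (100, 19, 81), (14, 124, 74), (15, 126, 65), (105, 19, 81), (18, 101, 104), (17, 105, 104), (103, 30, 163), (113, 16, 63)]
```

Run:
```python
from h import *
t=grab('top'); h=cv2.cvtColor(t['frame'],cv2.COLOR_BGR2HSV)
for v in (230,232,236,244,252,260,266,268,270,274): print(v,''.join('#' if (12<h[v,x,0]<24 and h[v,x,1]>80) else '.' for x in range(376,420)))
m=((h[...,0]>11)&(h[...,0]<24)&(h[...,1]>80)).astype('uint8'); sub=m[225:273,388:412]; p=np.argwhere(sub)
r=cv2.minAreaRect(p[:,::-1].astype('float32')+[388,225]); print(r)
for q in cv2.boxPoints(r): print(q, onz(t,*q,.034)[:2])
for y in(-.2,-.204): print('wall',proj(t,(.581,y,.045)),proj(t,(.581,y,.004)))
```

```text
230 ##########..................................
232 ##########..................................
236 ##########....###############...............
244 ##########....###############...............
252 ##########....###############...............
260 ##########....###############...............
266 ##########....###############...............
268 ##########....##############................
270 #########...................................
274 ####################################......#.Traceback (most recent call last):
  File "<stdin>", line 5, in <module>
cv2.error: OpenCV(4.12.0) /io/opencv/modules/imgproc/src/convhull.cpp:143: error: (-215:Assertion failed) total >= 0 && (depth == CV_32F || depth == CV_32S) in function 'convexHull'
```

```bash
python3 -c "
from plant import workorder
print(workorder.job_done())"
```

```text
the job is handed in; nothing more can be done
None
```

I handed the job in after about 51 s of robot time: all three offcuts are in the tray, the case stands upright on the shoe's blade (about 59 mm in, square and central) with its rear edge at the foot of the rest, the right-hand key was pressed to its stop, and the oil can, tape roll and wrench stayed put.

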